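# Scoop the spare ball knobs into their tin

### The job

Put the spare brass knobs away: take the lid off the round tin and set it down on the worktop, then use the scoop (not the fingers) to carry all the knobs from both compartments of the wooden tray and tip them into the tin. When every knob is in, stand the scoop back on the middle of its mat and close the tin with its lid, fully seated; leave the tin upright and do not knock over the oil bottle.

Things in the scene. Friction and masses are not known exactly. Their poses are not given: they have to be found in the camera images.
- tray: Fixed open wooden tray of knobs, 267 x 186 mm, split lengthwise by a middle wall (6 mm thick) into two compartments, each 84 mm wide inside, floor 5 mm up. Origin on the worktop; x runs along its length, away from the robot, y to the left. Near end wall's inner face at x = -130 mm; floor flat to x = +70, then up at 33 degrees to the far wall at x = +125 mm. Knobs start at x below -45 mm.
- lane_left (a point): The foot of the near end wall in the left compartment, inside, at the middle of its width: tray frame x = -130, y = +45, z = +5 mm (on the floor). The near end wall's top is 60 mm above the worktop, that of the other walls 45 mm; all are 6 mm thick.
- lane_right (a point): The same point in the right compartment: tray frame x = -130, y = -45, z = +5 mm.
- scoop: Loose flat aluminium scoop (140 g) with an upright black handle, on its mat (underside 2 mm above the worktop). Origin under the pan; z up, the open lip looks to -x. Pan 74 mm wide, lip edge at x = -55 mm, back wall (40 mm high) at x = +36 mm. Side walls 38 mm high from x = -5 mm back, 20 mm high from -26 to -5 mm, none before that. Holds four knobs.
- scoop_lip (a point): Middle of the scoop's lip edge, at the underside: scoop frame x = -55, y = 0, z = 0. From here a shallow ramp rises to a 4 mm high ridge 12 mm behind the edge; behind it the pan's floor is 2.5 mm high, so the ridge helps to keep knobs in. Friction of the knobs on scoop and tray is about 0.35; knobs roll out at a tilt of 45 to 50 degrees (shake one that hangs).
- scoop_grip (a point): Point in the scoop's handle to grip it at: scoop frame x = +46, y = 0, z = +92 mm. The handle is an upright bar, 20 mm (x, from +36 to +56 mm) by 26 mm (y), from 10 to 120 mm above the underside. Same axes as the scoop.
- mat: Fixed flat black rubber mat, 200 mm (x) by 150 mm (y), 2 mm thick, the scoop's place. Origin at its middle on the worktop.
- tin: Loose round open steel tin (400 g) for the knobs, left or right of the tray with the mat on the other side. Origin at the middle of its underside; outside diameter 150 mm, height 60 mm, wall 3 mm, inner diameter 144 mm, inner floor 3 mm up. The worktop is bare from the tin towards the robot, to x = 0.30: a place for the lid.
- lid: Loose round steel lid (120 g), on the tin at the start. Origin on its axis at the underside of its 158 mm wide rim, which rests on the tin's edge (60 mm above the tin's origin when seated); below it a 6 mm deep, 136 mm wide plug goes inside the tin's wall (4 mm play all round). Set on the worktop it stands on the plug.
- lid_knob (a point): Middle of the lid's black knob, by which to grip it: on the axis, 32 mm above the lid's origin. The knob is 24 mm wide from 16 to 44 mm above the lid's origin, with an 18 mm neck below; the lid's top face is 6 mm above its origin.
- oil_bottle: Bystander: loose upright oil bottle, 45 mm wide, 149 mm tall, behind the tray. Origin at its underside.
- knob_1_center (a point): Centre of ball knob 1 of up to eight alike (4 to 8 are present, at most 4 in a compartment): a brass ball 32 mm in diameter with a small boss (14 mm wide, standing out 5 mm), 40 g. It rests 16 mm above what it lies on and rolls a little when pushed.
- knob_2_center (a point): Centre of ball knob 2 of up to eight alike (4 to 8 are present, at most 4 in a compartment): a brass ball 32 mm in diameter with a small boss (14 mm wide, standing out 5 mm), 40 g. It rests 16 mm above what it lies on and rolls a little when pushed.
- knob_3_center (a point): Centre of ball knob 3 of up to eight alike (4 to 8 are present, at most 4 in a compartment): a brass ball 32 mm in diameter with a small boss (14 mm wide, standing out 5 mm), 40 g. It rests 16 mm above what it lies on and rolls a little when pushed.
- knob_4_center (a point): Centre of ball knob 4 of up to eight alike (4 to 8 are present, at most 4 in a compartment): a brass ball 32 mm in diameter with a small boss (14 mm wide, standing out 5 mm), 40 g. It rests 16 mm above what it lies on and rolls a little when pushed.
- knob_5_center (a point): Centre of ball knob 5 of up to eight alike (4 to 8 are present, at most 4 in a compartment): a brass ball 32 mm in diameter with a small boss (14 mm wide, standing out 5 mm), 40 g. It rests 16 mm above what it lies on and rolls a little when pushed.
- knob_6_center (a point): Centre of ball knob 6 of up to eight alike (4 to 8 are present, at most 4 in a compartment): a brass ball 32 mm in diameter with a small boss (14 mm wide, standing out 5 mm), 40 g. It rests 16 mm above what it lies on and rolls a little when pushed.
- knob_7_center (a point): Centre of ball knob 7 of up to eight alike (4 to 8 are present, at most 4 in a compartment): a brass ball 32 mm in diameter with a small boss (14 mm wide, standing out 5 mm), 40 g. It rests 16 mm above what it lies on and rolls a little when pushed.
- knob_8_center (a point): Centre of ball knob 8 of up to eight alike (4 to 8 are present, at most 4 in a compartment): a brass ball 32 mm in diameter with a small boss (14 mm wide, standing out 5 mm), 40 g. It rests 16 mm above what it lies on and rolls a little when pushed.

How it is judged:
By the outcome, as a careful person would: the job done as asked, in the order asked, and still so for the second after the job is handed in, with the robot touching nothing.
Of knob_1, knob_2, knob_3, knob_4, knob_5, knob_6, knob_7, knob_8 only 4 to 8 are there at a start; the rules pass over those that are not, and their reading is None.
At some moment in a run one of tin, scoop may be knocked a few centimetres aside while the robot is not near it.
Once in a run the grip may slacken for a moment while it holds something.
It also fails if it takes over 210 s, if anything falls off the work surface, if the arm or the gripper's body presses on something with over 40 N, if the wrist force passes 120 N, or if a joint passes its speed limit or range.

### The arm

A 6-joint arm with a two-finger parallel gripper is mounted at the origin on a cart in front of the work surface, level with it; the furniture and walls round the work are solid. World frame = base frame: x ahead of the robot, y to its left, z up, the work surface at z = 0. Lengths are in m, angles in rad, forces in N, time in s.
With the tool pointing down it reaches from about 0.3 to 0.875 m from the base axis. Payload 6.4 kg.
Tool frame: the origin (TCP) lies at the very end of the fingers, on their centre line; the grasp point (between the pads) lies ctrl.pinch_z behind it (ctrl.pinch_z is the distance from the TCP to the grasp point, in m); y points along the fingers, z is the direction in which the jaws open and shut, and the axes are right-handed (so a half turn about y gives the same grasp; the last joint's range is limited). The gripper opens to 85 mm and grips with 20 to 120 N. Pads are 22 mm wide; open, the fingers measure 114 mm over their backs; the gripper's body (76 mm by 85 mm) begins 54 mm behind the grasp point. The pads swing forward as they close: fully open they stand 13 mm farther back than shut.
Start: joints at [-1.343, 0.181, 1.607, -0, 1.354, -0.206], TCP at [0.242, -0.522, 0.231] pointing down, gripper open.
Joint ranges: [-2.99, 2.99], [-0.89, 2.07], [0.3, 2.58], [-1.14, 4.28], [0, 2.63], [-3.12, 3.12]. Speed limits (rad/s): [2.57, 2.57, 3.01, 3.14, 3.14, 3.14].

### API

Orientations are given as a unit quaternion [w, x, y, z].
In Python, from bench import ctrl gives the robot as it stands.
- The arm moves only by the shell command python3 -m pendant 'ROWS'. ROWS is JSON, one flat list of numbers, 7 for each row, row after row: the shift along the world's x, y, z in m, then the turn, a rotation vector about the world's x, y, z in degrees, then the finger opening in m, from 0 to 0.0854. In form: [tx, ty, tz, rx, ry, rz, hand, tx, ty, tz, rx, ry, rz, hand, ...]. A call has 1 to 12 rows; each row shifts and turns the commanded pose from where the row before left it; what a row does not reach is not made up. A row lasts 1/8 s, in which the tool goes at most 62.5 mm and 10.7 degrees, less where a joint would pass 70% of its speed; a pose out of reach is approached as far as the arm can. A call with a gripper value outside its range is refused whole. The fingers move at their own pace and stop on an object; the grip force is fixed at half the most. Time passes only in rows, so rows that do not move let the fingers close. It gives the time, the measured TCP pose, the force and the opening at its end, in the units of the state.
- ctrl.get_obs(): the state, without advancing time (a new reading comes with each control period).
- ctrl.camera(name): name is "scene" or "side" or "wrist"; returns the picture (420x560x3 uint8, red, green, blue); there is no depth.
- ctrl.camera_info(name): a dict with "fx", "fy", "cx", "cy" (pixels), "k1" (the pictures are not rectified: a ray, as slopes to the right and down, at radius r is drawn at 1 + k1 r^2 times it, then the intrinsics apply), "origin" and "rotation" of the camera in the world; the wrist camera has in their place "tool_from_camera" (4x4, takes a point from camera to tool coordinates, whose origin is the TCP and whose axes are the tool frame's). Camera axes: x right, y down, z forward; pixel columns grow to the right and rows downward; lengths in m; the calibration is good to about 2 mm. A picture is of the moment at which its call begins: read the wrist's pose just before it. camera_info takes no time and is no camera call.
- ctrl.hand_in(): hands the job in, once; it reports no verdict.
Trained networks look in the newest picture that a camera, given by its name, has taken for a name from the list of things; names that differ only in an ending like _2 or _b are one class to them, and where a whole thing is asked for, a point or a joint stands for the part that bears it (a point fixed in the world has none). Each returns a list of dicts, best first, with "score" (0 to 1); they miss things now and then, are a little off and sometimes report something else, mostly with a low value. They report only what shows in the picture. A call takes as long as a camera call.
- ctrl.silhouettes(target, camera): "mask" (420x560 bool, what is visible of it) and "bbox" ([left, top, right, bottom] in pixels, round what is visible of it).
The state is a dict: "time_s": time; "q": joint angles; "dq": joint speeds; "joint_efforts": joint torques, N m; "eef_pos": TCP position; "eef_rot": TCP orientation; "wrist_force": force on the tool from outside, world axes, zero at the start; "torque": the same for the moment, N m; "opening": opening from 0.0 (shut) to 1.0 (fully open).
Only numpy, scipy, OpenCV 4.12 (cv2) and the standard library are available. Lean on these libraries where they do the work, as an engineer would, in place of code of your own. Each camera call takes 0.05 s, during which the arm holds its last target.

## Working session

There is one attempt and no reset: what is moved stays moved. The work goes in short steps, Python scripts to look and compute and a shell command to move; the robot and the scene stay as the last step left them, time stands still between calls to the robot, and variables do not carry over. Pictures are saved under pics/ and viewed, and the job is handed in when it is done.

```bash
ls; mkdir -p pics
python3 - <<'E'
from bench import ctrl
import cv2
print(ctrl.get_obs(), ctrl.pinch_z)
for n in ["scene","side","wrist"]:
    im=ctrl.camera(n); cv2.imwrite(f"pics/{n}0.png",im[:,:,::-1]); print(n,ctrl.camera_info(n))
E
```

```text
pics
{'time_s': 0.0, 'q': array([-1.34329856e+00,  1.81557263e-01,  1.60801712e+00, -4.26189563e-05,
        1.35379977e+00, -2.06266914e-01]), 'dq': array([ 5.07564066e-04,  5.65672088e-04, -5.58687566e-05, -3.21796855e-04,
        1.68638502e-03,  1.33294260e-03]), 'joint_efforts': array([ 1.29838886e-04, -4.44883955e+01, -3.51337159e+01, -2.55008408e-04,
        9.14397970e-03,  2.33915705e-05]), 'eef_pos': array([ 0.24155818, -0.52118102,  0.23037063]), 'eef_rot': array([ 0.15214124, -0.15218403,  0.69117013, -0.6899108 ]), 'wrist_force': array([-0.82580663, -0.23532846,  0.18275308]), 'torque': array([0.01461699, 0.03946887, 0.00608434]), 'opening': 1.0015311159427478} 0.0187
scene {'fx': 538.7483306661004, 'fy': 538.7483306661004, 'cx': 280.2047005248987, 'cy': 209.33783409602458, 'k1': 0.07402236989125566, 'origin': array([8.45712315e-04, 1.01313197e+00, 9.50337385e-01]), 'rotation': array([ 0.11467157, -0.20997349,  0.87002861, -0.4310589 ])}
side {'fx': 393.8780843098711, 'fy': 393.8780843098711, 'cx': 273.46115243544153, 'cy': 209.76847316038797, 'k1': -0.00011217332913905535, 'origin': array([ 0.39453854, -0.84209427,  0.60031929]), 'rotation': array([-0.49795653,  0.85903292, -0.1076885 ,  0.05004927])}
wrist {'fx': 305.51279373602995, 'fy': 305.51279373602995, 'cx': 268.52217903951095, 'cy': 213.01260650888554, 'k1': 0.014652227335192553, 'tool_from_camera': array([[ 1.06298976e-03,  9.49496647e-01,  3.13775376e-01,
        -8.09600815e-02],
       [ 5.48551741e-04, -3.13776060e-01,  9.49496858e-01,
        -1.42076556e-01],
       [ 9.99999285e-01, -8.37183410e-04, -8.54388778e-04,
        -1.39270794e-04],
       [ 0.00000000e+00,  0.00000000e+00,  0.00000000e+00,
         1.00000000e+00]])}
```

View pics/scene0.png

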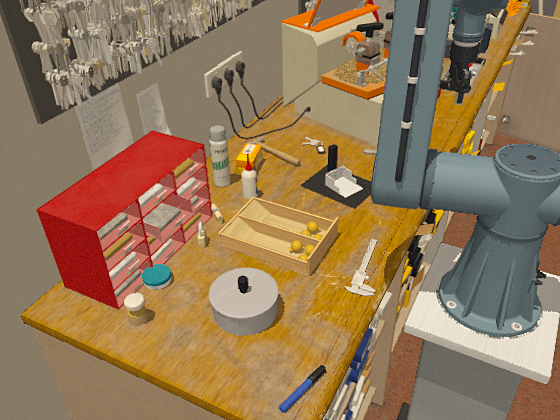

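View pics/side0.png

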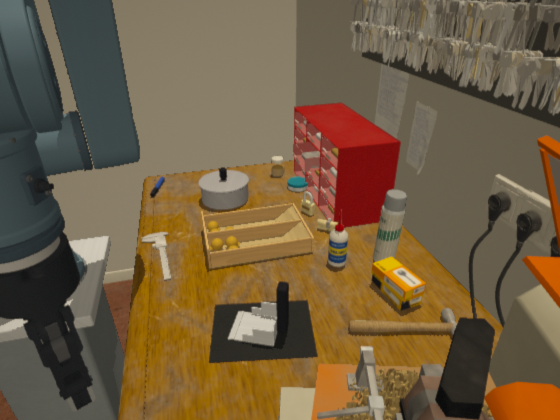

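View pics/wrist0.png

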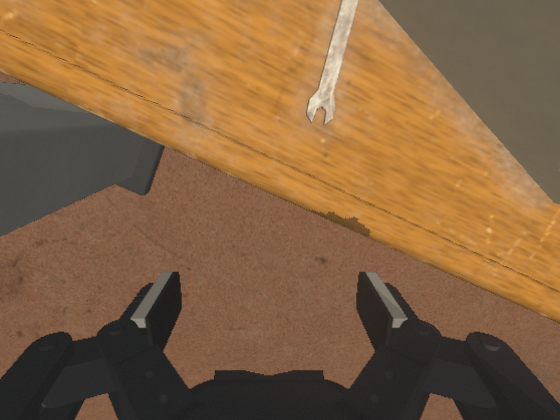

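```bash
cat > h.py <<'E'
from bench import ctrl
import numpy as np, cv2
from scipy.spatial.transform import Rotation as R
def q2R(q): return R.from_quat([q[1],q[2],q[3],q[0]]).as_matrix()
def cam(name):
    i=ctrl.camera_info(name)
    if name=="wrist":
        o=ctrl.get_obs(); T=np.eye(4); T[:3,:3]=q2R(o['eef_rot']); T[:3,3]=o['eef_pos']
        M=T@i['tool_from_camera']; return i,M[:3,:3],M[:3,3]
    return i,q2R(i['rotation']),np.array(i['origin'])
def proj(c,P):
    i,Rm,t=c; p=(np.atleast_2d(P)-t)@Rm; s=p[:,:2]/p[:,2:]; r2=(s**2).sum(1,keepdims=True)
    s=s*(1+i['k1']*r2); return s*[i['fx'],i['fy']]+[i['cx'],i['cy']]
def ray(c,uv):
    i,Rm,t=c; d=(np.atleast_2d(uv)-[i['cx'],i['cy']])/[i['fx'],i['fy']]; s=d.copy()
    for _ in range(20): s=d/(1+i['k1']*(s**2).sum(1,keepdims=True))
    return np.c_[s,np.ones(len(s))]@Rm.T
def onplane(c,uv,z):
    d=ray(c,uv); t=c[2]; return t+d*((z-t[2])/d[:,2:])
def shot(name,fn=None):
    c=cam(name); im=ctrl.camera(name)[:,:,::-1].copy()
    if fn: cv2.imwrite(f"pics/{fn}.png",im)
    return c,im
def dots(im,uv,col=(255,0,255),r=2):
    for u in np.atleast_2d(uv): cv2.circle(im,(int(round(u[0])),int(round(u[1]))),r,col,-1)
def tri(pairs):
    A=np.zeros((3,3));b=np.zeros(3)
    for c,uv in pairs:
        d=ray(c,uv)[0]; d/=np.linalg.norm(d); P=np.eye(3)-np.outer(d,d); A+=P;b+=P@c[2]
    return np.linalg.solve(A,b)
E
python3 - <<'E'
from h import *
for n in ["scene","side"]:
    c,im=shot(n)
    for t in ["tray","scoop","mat","tin","lid","lid_knob","oil_bottle","knob_1_center","scoop_grip"]:
        for s in ctrl.silhouettes(t,n)[:6]:
            m=s['mask']; ys,xs=np.nonzero(m)
            print(n,t,round(s['score'],2),s['bbox'],m.sum(),xs.mean().round(1),ys.mean().round(1))
E
```

```text
scene tray 0.63 [216.6, 194.0, 339.2, 276.4] 5482 277.5 234.4
scene scoop 0.94 [327.2, 144.8, 360.4, 197.9] 985 339.8 175.0
scene mat 0.92 [301.2, 165.2, 372.9, 208.0] 1008 337.3 188.7
scene mat 0.53 [220.4, 195.7, 342.2, 276.5] 5441 277.5 234.4
scene mat 0.36 [206.5, 269.6, 280.0, 318.4] 2785 243.3 292.8
scene tin 0.62 [212.2, 304.4, 278.2, 334.6] 942 245.7 322.2
scene lid 0.88 [209.1, 266.3, 280.8, 321.3] 2852 243.2 292.6
scene lid_knob 0.98 [205.2, 269.9, 277.9, 320.7] 2808 243.3 292.7
side tray 0.81 [202.4, 204.8, 314.1, 270.6] 4932 258.2 234.3
side scoop 0.57 [226.6, 279.4, 288.7, 344.7] 2178 263.5 319.6
side mat 0.91 [209.4, 297.5, 314.4, 361.9] 3873 262.2 335.7
side mat 0.74 [200.0, 205.4, 314.9, 269.2] 5131 257.5 234.1
side tin 0.87 [201.5, 186.0, 250.0, 207.2] 800 224.4 198.1
side tin 0.57 [209.6, 296.7, 314.7, 362.2] 3983 261.7 335.3
side lid 0.9 [200.1, 169.5, 249.2, 195.0] 907 223.1 180.6
side lid 0.35 [225.8, 280.2, 290.0, 346.9] 2077 263.6 319.2
side lid_knob 0.78 [199.7, 167.4, 249.7, 192.0] 891 223.6 180.4
side oil_bottle 0.55 [325.4, 210.9, 345.7, 266.1] 775 337.5 243.8
side scoop_grip 0.61 [199.8, 202.2, 313.1, 270.0] 5028 258.0 234.3
side scoop_grip 0.55 [229.5, 282.0, 285.1, 345.0] 2077 263.7 319.4
```

```bash
cat >> h.py <<'E'
from scipy.optimize import minimize
def box(x0,x1,y0,y1,z0,z1): return np.array([[x,y,z] for x in(x0,x1) for y in(y0,y1) for z in (z0,z1)],float)
TRAY=np.vstack([box(-.136,-.130,-.093,.093,0,.06),box(-.136,.131,-.093,.093,0,.045)])
MAT=box(-.1,.1,-.075,.075,0,.002)
def cyl(r,z0,z1):
    a=np.linspace(0,2*np.pi,40); return np.vstack([np.c_[r*np.cos(a),r*np.sin(a),0*a+z] for z in(z0,z1)])
LIDP=np.vstack([cyl(.079,0,.006)]); TINP=cyl(.075,0,.06)
def place(M,x,y,yaw,z=0):
    c,s=np.cos(yaw),np.sin(yaw); return M@np.array([[c,s,0],[-s,c,0],[0,0,1]])+[x,y,z]
def hullmask(uv):
    m=np.zeros((420*4,560*4),np.uint8); h=cv2.convexHull(((np.asarray(uv)+.5)*4).astype(np.int32)); cv2.fillConvexPoly(m,h,1); return cv2.resize(m,(560,420),interpolation=cv2.INTER_AREA*1) if 0 else cv2.resize(m.astype(np.float32),(560,420),interpolation=cv2.INTER_AREA)
def fit(M,obs,x0,z=0,useyaw=True):
    # obs: list of (cam,mask)
    def f(p):
        e=0
        for c,m in obs:
            r=hullmask(proj(c,place(M,p[0],p[1],p[2] if useyaw else 0,z))); e+=np.abs(r-m).sum()/m.sum()
        return e
    sim=np.array([x0]*4,float); sim[1,0]+=.02; sim[2,1]+=.02; sim[3,2]+=.1
    r=minimize(f,x0,method='Nelder-Mead',options=dict(initial_simplex=sim,xatol=1e-4,fatol=1e-4,maxiter=150)); return r.x,r.fun
def best(t,n,k=0):
    s=ctrl.silhouettes(t,n); return s[k]['mask'] if len(s)>k else None
E
python3 - <<'E'
from h import *
cs,ims=shot("scene"); cd,imd=shot("side")
for n,t,M,z in [("tray","tray",TRAY,0),("mat","mat",MAT,0),("lid","lid",LIDP,.06)]:
    a=best(t,"scene"); b=best(t,"side")
    if t=="mat":
        a|=best("scoop","scene"); b|=best("scoop","side")
        b[:297]=0;a[:165]=0
    for c,m in ((cs,a),(cd,b)):
        ys,xs=np.nonzero(m); print(n,onplane(c,[xs.mean(),ys.mean()],z+.02*(t=='tray'))[0])
    ys,xs=np.nonzero(a); g=onplane(cs,[xs.mean(),ys.mean()],z)[0]
    for obs in ([(cs,a),(cd,b)],[(cs,a)],[(cd,b)]):
        p,e=fit(M,obs,[g[0],g[1],0.],z,t!="lid"); print(n,p.round(4),np.degrees(p[2]).round(1),e)
        if len(obs)==2: keep=p
    for c,im in((cs,ims),(cd,imd)): dots(im,proj(c,place(M,*keep,z)),r=1)
for n,im in(("fs",ims),("fd",imd)): cv2.imwrite(f"pics/{n}.png",cv2.resize(im[140:365,190:390],None,fx=2.6,fy=2.6,interpolation=cv2.INTER_CUBIC))
E
```

```text
tray [0.54505256 0.03274957 0.02      ]
tray [0.54874521 0.02287022 0.02      ]
tray [0.5436 0.0305 0.0033] 0.2 0.3191285415833051
tray [ 0.5443  0.0278 -0.0071] -0.4 0.15700471698113208
tray [ 0.5443  0.031  -0.0104] -0.6 0.155013764274062
mat [ 0.49458659 -0.28414815  0.        ]
mat [ 0.49079617 -0.29007421  0.        ]
mat [ 0.4927 -0.2843 -0.1869] -10.7 0.1537371208053102
mat [ 0.4931 -0.2869 -0.1921] -11.0 0.11434080325960419
mat [ 0.4927 -0.2832 -0.1885] -10.8 0.026088074023303633
lid [0.49216878 0.29202144 0.06      ]
lid [0.49332039 0.29526217 0.06      ]
lid [0.4932 0.2915 0.0495] 2.8 0.11923092482733916
lid [0.4928 0.2902 0.0211] 1.2 0.03771398002853067
lid [0.4941 0.2926 0.0158] 0.9 0.0710352422907489
```

View pics/fs.png

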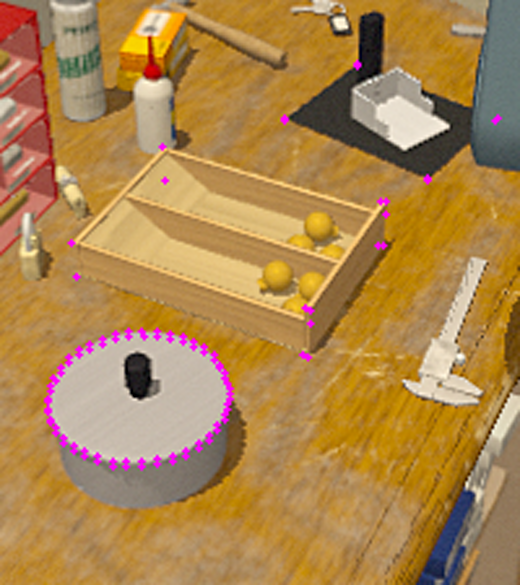

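View pics/fd.png

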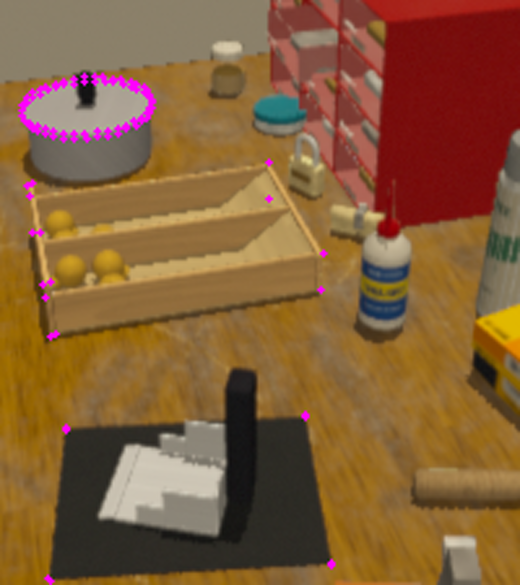

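Run:
```python
from h import *
cs,ims=shot("scene"); cd,imd=shot("side")
print(onplane(cs,[[376,258],[350,290],[325,368],[285,408],[335,355],[385,330],[360,370],[400,270]],0).round(3))
dots(ims,proj(cs,place(cyl(.079,0,.001),.335,.30,0)),r=1)
for x in (.25,.3,.35): dots(ims,proj(cs,[[x,y,0] for y in np.linspace(.1,.5,30)]),(0,255,0),1)
cv2.imwrite("pics/a1.png",cv2.resize(ims[230:410,180:420],None,fx=3,fy=3))
o=ctrl.get_obs(); print(q2R(o['eef_rot']).round(3))
```

```text
[[ 0.281 -0.019  0.   ]
 [ 0.298  0.118  0.   ]
 [ 0.261  0.352  0.   ]
 [ 0.294  0.472  0.   ]
 [ 0.256  0.312  0.   ]
 [ 0.183  0.199  0.   ]
 [ 0.195  0.323  0.   ]
 [ 0.212 -0.003  0.   ]]
[[-0.907 -0.     0.42 ]
 [-0.42  -0.    -0.907]
 [ 0.    -1.     0.   ]]
```

View pics/a1.png

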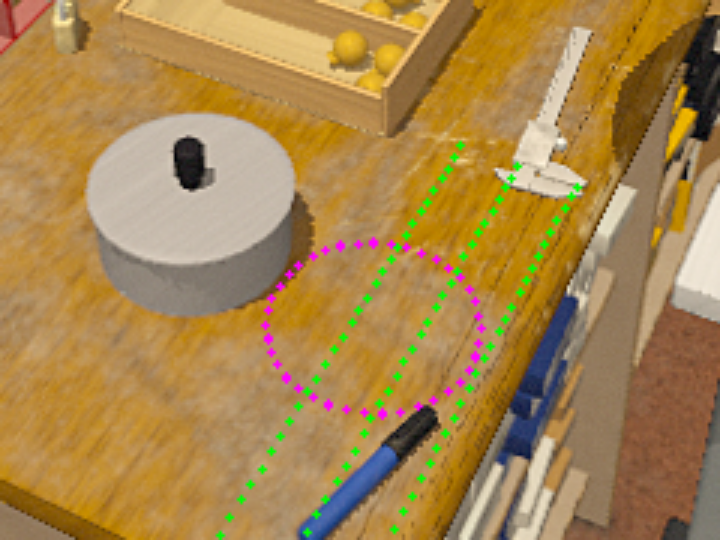

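```bash
python3 -m pendant '[0.0157,0.0508,0.005,0,0,4.08,0.085,0.0157,0.0508,0.005,0,0,4.08,0.085,0.0157,0.0508,0.005,0,0,4.08,0.085,0.0157,0.0508,0.005,0,0,4.08,0.085,0.0157,0.0508,0.005,0,0,4.08,0.085,0.0157,0.0508,0,0,0,4.08,0.085,0.0157,0.0508,0,0,0,4.08,0.085,0.0157,0.0508,0,0,0,4.08,0.085]' ; python3 -m pendant '[0.0157,0.0508,0,0,0,4.08,0.085,0.0157,0.0508,0,0,0,4.08,0.085,0.0157,0.0508,0,0,0,4.08,0.085,0.0157,0.0508,0,0,0,4.08,0.085,0.0157,0.0508,0,0,0,4.08,0.085,0.0157,0.0508,0,0,0,4.08,0.085,0.0157,0.0508,0,0,0,4.08,0.085,0.0157,0.0508,0,0,0,4.08,0.085,0,0,0,0,0,0,0.085,0,0,0,0,0,0,0.085]'
python3 - <<'E'
from h import *
c,im=shot("wrist","w1")
o=ctrl.get_obs(); print(q2R(o['eef_rot']).round(3))
for t in ["lid","lid_knob"]:
    for s in ctrl.silhouettes(t,"wrist"):
        m=s['mask'];ys,xs=np.nonzero(m); print(t,s['score'],s['bbox'],onplane(c,[xs.mean(),ys.mean()],.066))
a=best("lid","wrist")
if a is not None: print(fit(LIDP,[(c,a)],[.493,.2915,0],.06,False))
dots(im,proj(c,[[.493,.2915,.104],[.493,.2915,.066]])); cv2.imwrite("pics/w1.png",im)
E
```

```text
time_s: 2.75
eef_pos: [0.3676, -0.1138, 0.2567]
eef_rot: [-0.341, 0.34, -0.619, 0.62]
wrist_force: [0.7, -0.6, -0.3]
opening: 0.991
time_s: 4.0
eef_pos: [0.4926, 0.2909, 0.2559]
eef_rot: [-0.5, 0.501, -0.499, 0.499]
wrist_force: [-0.5, 0.1, -0.7]
opening: 0.995
[[ 0.002 -0.     1.   ]
 [-1.    -0.     0.002]
 [ 0.    -1.    -0.   ]]
lid 0.71 [244.6, 322.0, 272.6, 349.3] [[0.47792071 0.09087394 0.066     ]]
lid 0.7 [221.9, 362.3, 242.9, 371.2] [[0.44180169 0.0422147  0.066     ]]
lid 0.56 [200.2, 115.2, 338.1, 248.8] [[0.49270447 0.29587028 0.066     ]]
lid_knob 0.6 [197.6, 114.1, 338.0, 252.7] [[0.49267483 0.29600026 0.066     ]]
(array([ 0.60262963, -0.25664815,  0.65185185]), np.float64(1.0))
```

View pics/w1.png

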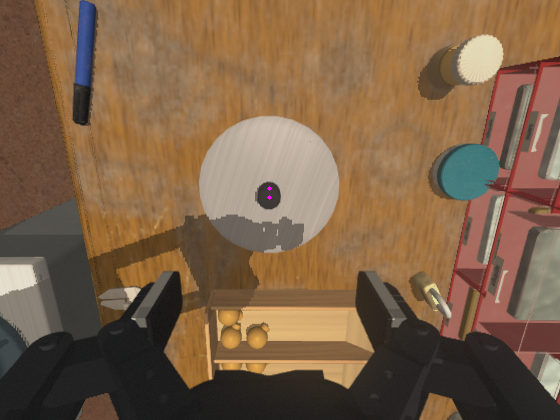

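```bash
python3 -m pendant '[0,0,-0.04,0,0,0,0.085,0,0,-0.04,0,0,0,0.085,0,0,-0.04,0,0,0,0.085,0,0,-0.03,0,0,0,0.085,0,0,-0.02,0,0,0,0.085,0,0,-0.01,0,0,0,0.085,0,0,0,0,0,0,0,0,0,0,0,0,0,0,0,0,0,0,0,0,0,0,0,0,0,0,0,0,0,0,0,0,0,0,0]'
```

```text
time_s: 5.58
eef_pos: [0.4937, 0.2914, 0.0775]
eef_rot: [0.501, -0.5, 0.499, -0.5]
wrist_force: [-0.4, -0.7, 6.4]
opening: 0.256
```

```bash
python3 -m pendant '[0,0,0.02,0,0,0,0,0,0,0.02,0,0,0,0,-0.03,-0.016,0,0,0,0,0,-0.03,-0.016,0,0,0,0,0,-0.03,-0.016,0,0,0,0,0,-0.03,-0.016,0,0,0,0,0,-0.039,-0.0175,-0.02,0,0,0,0,0,0,-0.03,0,0,0,0,0,0,-0.025,0,0,0,0,0,0,-0.01,0,0,0,0,0,0,-0.004,0,0,0,0,0,0,-0.004,0,0,0,0]'
python3 - <<'E'
from h import *
shot("scene","s2")
E
```

```text
time_s: 7.08
eef_pos: [0.3346, 0.2098, 0.0237]
eef_rot: [0.501, -0.5, 0.499, -0.5]
wrist_force: [0.5, 0.4, -1.6]
opening: 0.256
```

View pics/s2.png

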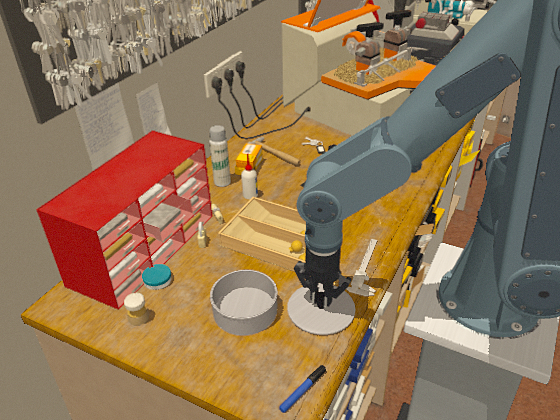

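```bash
python3 -m pendant '[0,0,-0.001,0,0,0,0,0,0,0,0,0,0,0.06,0,0,0,0,0,0,0.085,0,0,0,0,0,0,0.085,0,0,0.04,0,0,0,0.085,0,0,0.06,0,0,0,0.085,0,0,0.06,0,0,0,0.085,0.03,-0.02,0.06,0,0,0,0.085,0.05,-0.03,0.05,0,0,0,0.085,0.05,-0.03,0.01,0,0,0,0.085,0.02,-0.03,0,0,0,0,0.085,0,0,0,0,0,0,0.085]'
python3 - <<'E'
from h import *
c,im=shot("wrist","w2")
cs,i2=shot("scene","s3"); shot("side","d3")
k=ctrl.silhouettes("knob_1_center","wrist")
for s in k:
    m=s['mask'];ys,xs=np.nonzero(m); print(round(s['score'],2),s['bbox'],onplane(c,[xs.mean(),ys.mean()],.021).round(3))
a=best("tray","wrist"); print(fit(TRAY,[(c,a)],[.544,.03,0]))
E
```

```text
time_s: 8.62
eef_pos: [0.4723, 0.1055, 0.2862]
eef_rot: [0.499, -0.5, 0.5, -0.5]
wrist_force: [-0.2, 0.8, -0.2]
opening: 0.994
0.3 [229.9, 237.8, 256.2, 256.1] [[0.434 0.002 0.021]]
(array([ 0.54282694,  0.02899527, -0.00212711]), np.float64(0.15883976453829396))
```

View pics/w2.png

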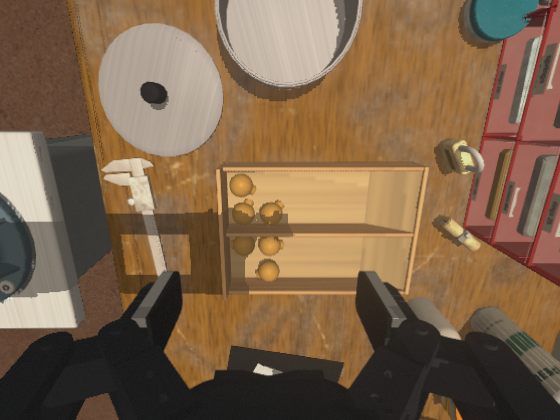

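Run:
```python
from h import *
im=cv2.imread("pics/w2.png")
c=cam("wrist")
def L(pts,p,col):
    uv=proj(c,place(np.array(pts,float),*p)); 
    cv2.polylines(big,[((uv+.5)*5-np.array([200,150])*5).astype(int)],False,col,1)
big=cv2.resize(im[150:310,200:360][:, :],None,fx=5,fy=5,interpolation=cv2.INTER_CUBIC)
big=cv2.resize(im[150:305,200:440],None,fx=5,fy=5,interpolation=cv2.INTER_CUBIC)
p=(.543,.029,-.003)
for y in(.093,.087,.003,-.003,-.087,-.093): L([[-.136,y,.045],[.131,y,.045]],p,(255,0,255))
for x in(-.136,-.13): L([[x,-.093,.06],[x,.093,.06]],p,(0,255,0))
for x in(.125,.131): L([[x,-.093,.045],[x,.093,.045]],p,(0,255,0))
L([[.07,-.087,.005],[.07,.087,.005]],p,(255,0,0))
L([[-.13,-.087,.005],[-.13,.087,.005]],p,(255,0,0))
cv2.imwrite("pics/w2o.png",cv2.resize(big,(800,517)))
```

```text
(no output)
```

View pics/w2o.png

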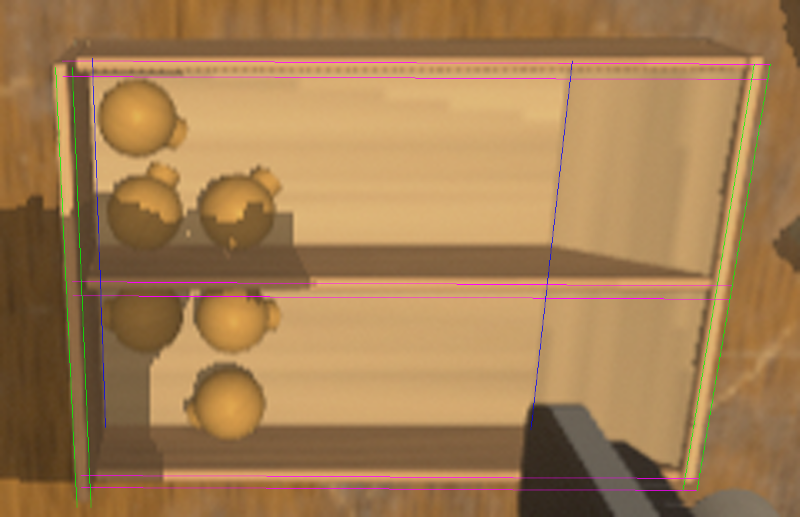

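View pics/d3.png

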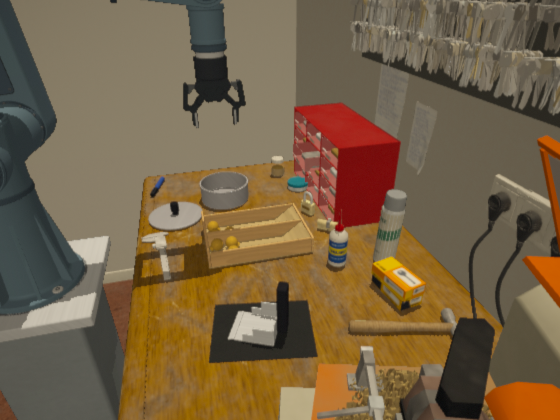

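Run:
```python
from h import *
print(tri([(cam("scene"),[333,147]),(cam("side"),[283,286])]))
```

```text
[ 0.53060461 -0.30417768  0.11839822]
```

```bash
python3 -m pendant '[0.005,-0.052,0,0,0,0,0.085,0.005,-0.052,0,0,0,0,0.085,0.005,-0.052,0,0,0,0,0.085,0.005,-0.052,0,0,0,0,0.085,0.005,-0.052,0,0,0,0,0.085,0.005,-0.05,0,0,0,0,0.085,0,0,0,0,0,0,0.085,0,0,0,0,0,0,0.085]'
python3 - <<'E'
from h import *
c,im=shot("wrist","w3")
for t in("scoop","mat"):
  for s in ctrl.silhouettes(t,"wrist"): print(t,s['score'],s['bbox'])
cv2.imwrite("pics/w3b.png",cv2.resize(im[60:330,130:420],None,fx=2.2,fy=2.2,interpolation=cv2.INTER_CUBIC))
E
```

```text
time_s: 9.88
eef_pos: [0.5013, -0.2016, 0.2864]
eef_rot: [0.501, -0.501, 0.5, -0.499]
wrist_force: [0.7, -0.2, -0.9]
opening: 0.991
scoop 0.76 [213.4, 193.7, 302.7, 290.5]
mat 0.83 [190.9, 167.9, 339.9, 284.4]
```

View pics/w3b.png

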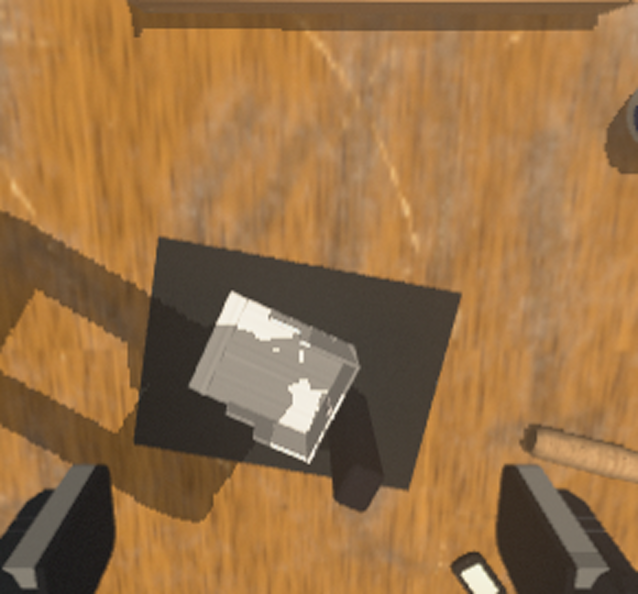

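```bash
cat >> h.py <<'E'
from scipy.optimize import least_squares
def fitpts(c,model,uv,x0,z):
    f=lambda p:(proj(c,place(np.array(model,float),*p,z))-uv).ravel()
    r=least_squares(f,x0); return r.x,r.fun.reshape(-1,2)
SC=[[-.055,-.037,0],[-.055,.037,0]]
E
python3 - <<'E'
from h import *
c=cam("wrist")
z=np.array([[232,291],[190,388],[357,364],[310,462]])/2.2-0.25+[130,60]
M=[[-.055,.037,.001],[-.055,-.037,.001],[.037,.037,.04],[.037,-.037,.04]]
p,r=fitpts(c,M,z,[.5,-.3,-.4],.002); print(p,np.degrees(p[2]),r.round(1))
zm=np.array([[160,237],[461,293],[408,490],[134,442]])/2.2-.25+[130,60]
MM=[[-.1,.075,.002],[.1,.075,.002],[.1,-.075,.002],[-.1,-.075,.002]]
q,r=fitpts(c,MM,zm,[.49,-.28,-.18],0); print(q,np.degrees(q[2]),r.round(1))
print("grip",place(np.array([[.046,0,.092]]),*p,.002), "top uv",(proj(c,place(np.array([[.046,0,.12]]),*p,.002))-[130,60])*2.2)
E
```

```text
[ 0.48715346 -0.28478562 -0.4140072 ] -23.720865272554907 [[-1.6 -0.3]
 [-0.9 -0.6]
 [ 1.7  0.5]
 [ 0.7  0.6]]
[ 0.49271971 -0.285414   -0.18673411] -10.699076135473772 [[-0.6 -0.7]
 [ 0.9 -0. ]
 [ 0.4  0.3]
 [-0.6  0.8]]
grip [[ 0.5292672  -0.30329055  0.094     ]] top uv [[357.38281459 486.68864438]]
```

```bash
python3 -m pendant '[0.009,-0.034,-0.03,0,0,-8,0.085,0.009,-0.034,-0.03,0,0,-8,0.085,0.01,-0.034,-0.01,0,0,-7.7,0.085,0,0,0,0,0,0,0.085,0,0,0,0,0,0,0.085]'
python3 - <<'E'
from h import *
c,im=shot("wrist","w4")
p=[.4872,-.2848,-.414]
dots(im,proj(c,place(box(.036,.056,-.013,.013,.12,.12),*p,.002)))
cv2.imwrite("pics/w4.png",im)
E
```

```text
time_s: 10.65
eef_pos: [0.5296, -0.3035, 0.2168]
eef_rot: [0.388, -0.388, 0.591, -0.591]
wrist_force: [0.3, 0.3, -0.1]
opening: 0.992
```

View pics/w4.png

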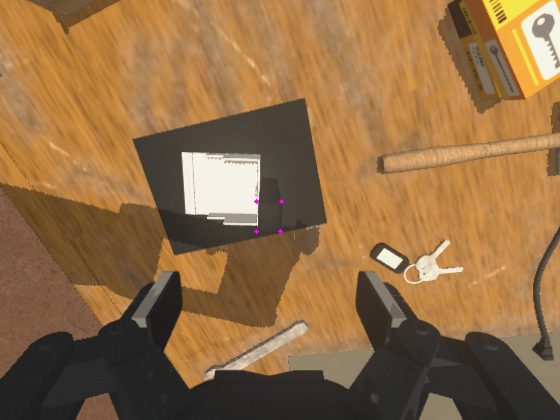

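```bash
python3 -m pendant '[0,0,-0.04,0,0,0,0.085,0,0,-0.04,0,0,0,0.085,0,0,-0.035,0,0,0,0.085,0,0,-0.02,0,0,0,0.085,0,0,-0.006,0,0,0,0.085,0,0,0,0,0,0,0.03,0,0,0,0,0,0,0,0,0,0,0,0,0,0,0,0,0,0,0,0,0,0,0,0,0,0,0,0]'
python3 - <<'E'
from h import *
c,im=shot("wrist","w5")
E
```

```text
time_s: 11.95
eef_pos: [0.5298, -0.3051, 0.0766]
eef_rot: [-0.387, 0.387, -0.591, 0.592]
wrist_force: [0.7, -0.1, 7.1]
opening: 0.227
```

View pics/w5.png

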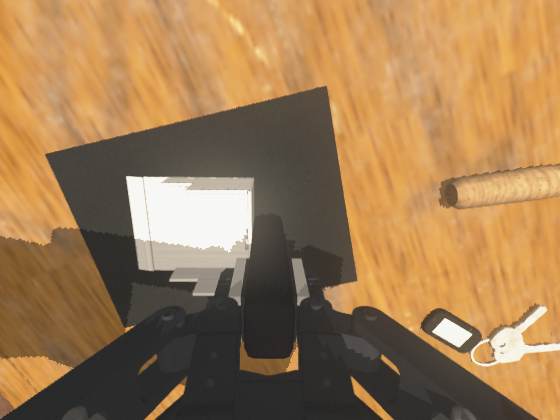

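```bash
python3 - <<'E'
from h import *
i=ctrl.camera_info("wrist")
T=np.eye(4);T[:3,:3]=q2R(np.array([.499,-.5,.5,-.5])/np.linalg.norm([.499,.5,.5,.5]));T[:3,3]=[0.4723,0.1055,0.2862]
M=T@i['tool_from_camera']; c=(i,M[:3,:3],M[:3,3])
z=np.array([[137,118],[145,213],[236,212],[145,315],[232,318],[228,402]])/3.333+[200,150]
print(onplane(c,z,.021).round(3))
E
python3 -m pendant '[0,0,0.03,0,0,0,0,0,0,0.03,0,0,0,0,0,0,0.03,0,0,0,0,0.02,0.05,0.01,0,0,8,0,0.02,0.05,0.005,0,0,8,0,0.02,0.05,0,0,0,7.7,0,0.01,0.05,0,0,0,0,0,0,0.05,0,0,0,0,0,0,0.04,0,0,0,0,0,0,0,0,0,0,0,0,0,0,0,0,0,0,0]'
python3 - <<'E'
from h import *
c,im=shot("wrist","w6"); shot("side","d6"); shot("scene","s6")
print(q2R(ctrl.get_obs()['eef_rot']).round(4))
E
```

```text
[[ 0.435  0.091  0.021]
 [ 0.437  0.05   0.021]
 [ 0.475  0.051  0.021]
 [ 0.435  0.004  0.021]
 [ 0.473  0.002  0.021]
 [ 0.472 -0.039  0.021]]
time_s: 13.38
eef_pos: [0.5993, -0.015, 0.1803]
eef_rot: [-0.501, 0.501, -0.499, 0.499]
wrist_force: [0.2, -0.1, -0.6]
opening: 0.229
[[ 7.e-04 -1.e-04  1.e+00]
 [-1.e+00 -2.e-04  7.e-04]
 [ 2.e-04 -1.e+00 -1.e-04]]
```

View pics/w6.png

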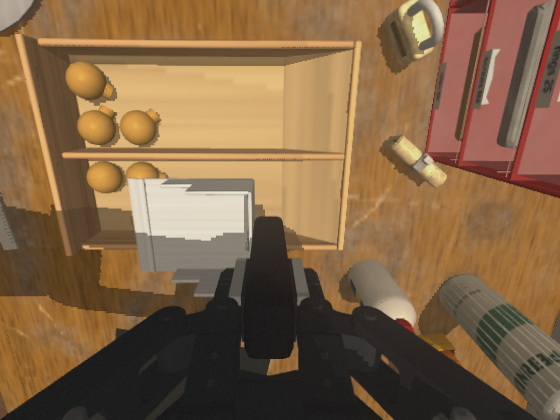

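View pics/d6.png

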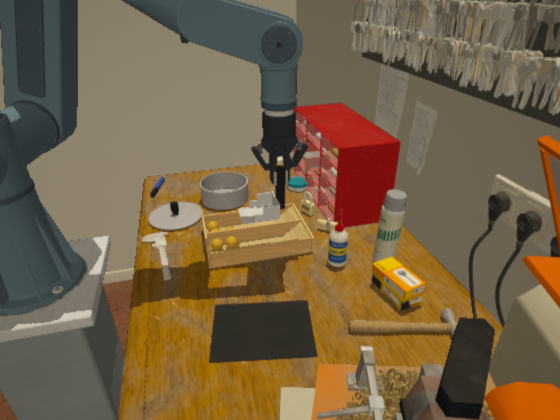

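```bash
cat >> h.py <<'E'
# scoop in tool: predicted scoop pose from TCP, level nominal offset: scoop origin = TCP + R*( -.046,0,-.0746)
def scoopmodel(o,dy=0.,dz=-.0746,pitch=0,yaw=0,dx=-.046):
    Rt=q2R(o['eef_rot']); B=Rt@np.array([[0,-1,0],[0,0,-1],[1,0,0]],float).astype(float)  # tool->scoop axes: scoop x=tool z, y=-tool x, z=-tool y
    B=np.c_[Rt[:,2],-Rt[:,0],-Rt[:,1]]
    return B@R.from_euler('zy',[yaw,pitch]).as_matrix(), o['eef_pos'], np.array([dx,dy,dz])
def sp(P,m): B,t,d=m; return (np.asarray(P)+d)@B.T+t
SCP=np.array([[-.055,.037,0],[-.055,-.037,0],[-.043,.037,.004],[-.043,-.037,.004],[.036,.037,.04],[.036,-.037,.04],[-.005,.037,.038],[-.005,.037,.02],[-.026,.037,.02],[-.005,-.037,.038],[-.026,-.037,.02]])
E
python3 - <<'E'
from h import *
im=cv2.imread("pics/w6.png"); c=cam("wrist"); o=ctrl.get_obs()
x0,y0=110,160
big=cv2.resize(im[y0:310,x0:290],None,fx=4.4,fy=4,interpolation=cv2.INTER_CUBIC)
big=cv2.resize(im[y0:310,x0:290],None,fx=4,fy=4,interpolation=cv2.INTER_CUBIC)
dots(big,(proj(c,sp(SCP,scoopmodel(o)))+.5-[x0,y0])*4,(255,0,255),3)
cv2.imwrite("pics/w6b.png",big)
E
```

```text
(no output)
```

View pics/w6b.png

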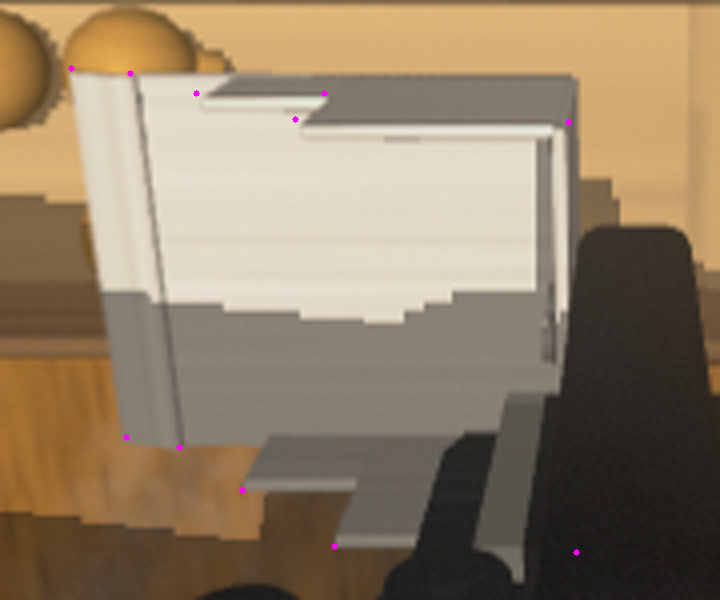

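```bash
python3 -m pendant '[0.001,0.001,-0.04,0,0,0,0,0,0,-0.03,0,0,0,0,0,0,-0.02,0,0,0,0,0,0,-0.0085,0,0,0,0,0,0,0,0,0,0,0]';python3 -m pendant '[0,0,-0.001,0,0,0,0,0,0,0,0,0,0,0]';python3 -m pendant '[0,0,-0.001,0,0,0,0,0,0,0,0,0,0,0]'
python3 - <<'E'
from h import *
c,im=shot("wrist","w7")
E
```

```text
time_s: 14.15
eef_pos: [0.6005, -0.014, 0.082]
eef_rot: [-0.5, 0.501, -0.5, 0.499]
wrist_force: [-0.5, -0.0, -1.5]
opening: 0.227
time_s: 14.4
eef_pos: [0.6011, -0.0138, 0.0821]
eef_rot: [0.501, -0.5, 0.499, -0.5]
wrist_force: [-0.1, -0.3, -1.8]
opening: 0.227
time_s: 14.65
eef_pos: [0.6004, -0.0137, 0.0802]
eef_rot: [0.501, -0.501, 0.499, -0.499]
wrist_force: [0.2, 1.0, -1.2]
opening: 0.228
```

View pics/w7.png

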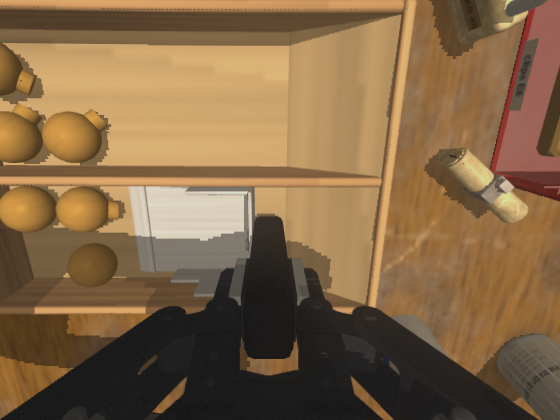

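```bash
python3 -m pendant '[0,0,-0.001,0,0,0,0,0,0,0,0,0,0,0]';python3 -m pendant '[-0.008,0,0,0,0,0,0,-0.008,0,0,0,0,0,0,-0.008,0,0,0,0,0,0,-0.008,0,0,0,0,0,0,-0.008,0,0,0,0,0,0]'
python3 - <<'E'
from h import *
c,im=shot("wrist","w8")
E
```

```text
time_s: 14.95
eef_pos: [0.6008, -0.0137, 0.0798]
eef_rot: [0.501, -0.5, 0.499, -0.5]
wrist_force: [-0.1, 0.8, 4.4]
opening: 0.227
time_s: 15.58
eef_pos: [0.5614, -0.0141, 0.0802]
eef_rot: [0.501, -0.5, 0.498, -0.5]
wrist_force: [1.9, 0.0, 5.2]
opening: 0.225
```

View pics/w8.png

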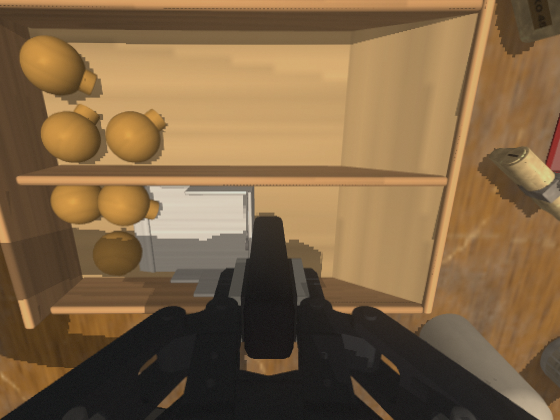

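```bash
python3 -m pendant '[-0.008,0,0,0,0,0,0,-0.008,0,0,0,0,0,0,-0.008,0,0,0,0,0,0,-0.008,0,0,0,0,0,0]';python3 -m pendant '[-0.006,0,0,0,0,0,0,-0.004,0,0,0,0,0,0,0,0,0,0,0,0,0]'
python3 - <<'E'
from h import *
c,im=shot("wrist","w9");shot("side","d9")
E
```

```text
time_s: 16.12
eef_pos: [0.5295, -0.0141, 0.0802]
eef_rot: [0.501, -0.5, 0.498, -0.501]
wrist_force: [5.2, -0.4, 5.3]
opening: 0.226
time_s: 16.5
eef_pos: [0.519, -0.014, 0.08]
eef_rot: [0.501, -0.5, 0.499, -0.5]
wrist_force: [1.5, 0.4, 6.6]
opening: 0.227
```

View pics/w9.png

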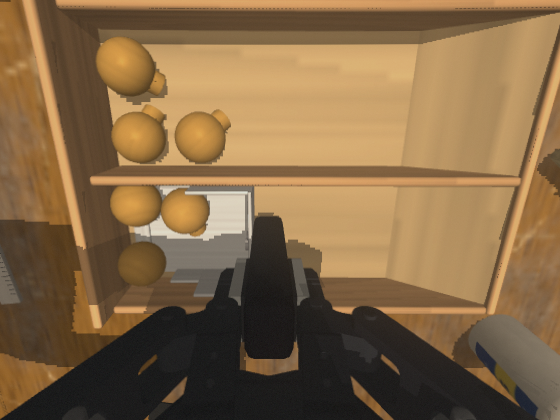

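```bash
python3 -m pendant '[-0.004,0,0,0,0,0,0,-0.002,0,0,0,0,0,0,0,0,0,0,0,0,0]'
python3 - <<'E'
from h import *
c,im=shot("wrist","w10")
E
```

```text
time_s: 16.98
eef_pos: [0.514, -0.0141, 0.0803]
eef_rot: [0.501, -0.5, 0.498, -0.501]
wrist_force: [5.1, 0.4, 6.5]
opening: 0.229
```

View pics/w10.png

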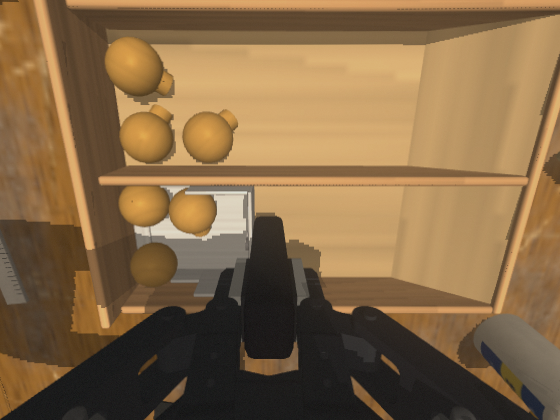

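```bash
python3 -m pendant '[0.0055,0,-0.0005,0,5,0,0,0.0063,0,-0.001,0,5,0,0,0.0062,0,-0.0015,0,5,0,0,0.006,0,-0.002,0,5,0,0,0,0,0,0,0,0,0]'
python3 - <<'E'
from h import *
c,im=shot("wrist","w11");shot("side","d11")
E
```

```text
time_s: 17.65
eef_pos: [0.536, -0.0136, 0.072]
eef_rot: [-0.406, 0.58, -0.579, 0.404]
wrist_force: [0.8, -0.1, -2.5]
opening: 0.229
```

View pics/w11.png

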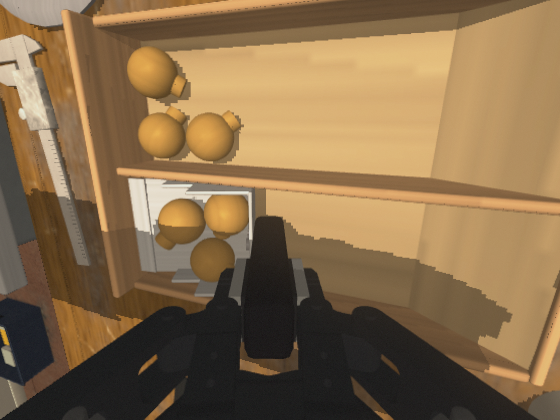

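View pics/d11.png

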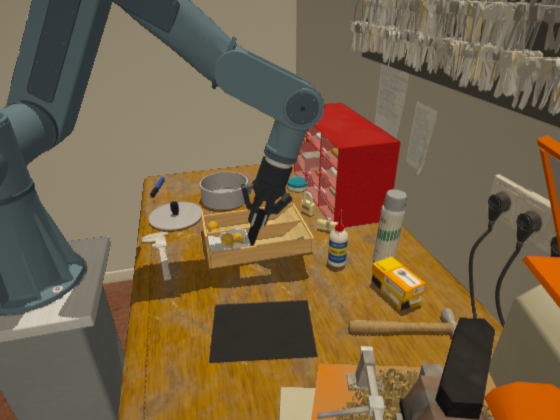

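```bash
python3 -m pendant '[0.002,0,0.015,0,0,0,0,0,0,0.03,0,0,0,0,0,0,0.035,0,0,0,0,0,0,0.035,0,0,0,0,0,0.01,0.025,0,0,0,0,0.005,0.02,0.01,0,0,0,0,0.01,0.035,0,0,0,0,0,0.01,0.04,0,0,0,0,0,0.01,0.04,0,0,0,0,0,0.01,0.04,0,0,0,0,0]'
python3 - <<'E'
from h import *
c,im=shot("wrist","w12");cs,i2=shot("scene","s12");cd,_=shot("side")
obs=[]
for cc,n in((cs,"scene"),(cd,"side")):
    for s in ctrl.silhouettes("tin",n)[:2]: print(n,s['score'],s['bbox'])
dots(i2,proj(cs,place(TINP,.493,.2915,0)),r=1); cv2.imwrite("pics/s12.png",i2)
E
```

```text
time_s: 19.0
eef_pos: [0.583, 0.1736, 0.2238]
eef_rot: [-0.406, 0.58, -0.579, 0.405]
wrist_force: [0.3, -0.6, -1.3]
opening: 0.227
scene 0.92 [209.7, 270.4, 275.5, 335.7]
side 0.66 [201.6, 173.5, 248.2, 207.0]
```

View pics/s12.png

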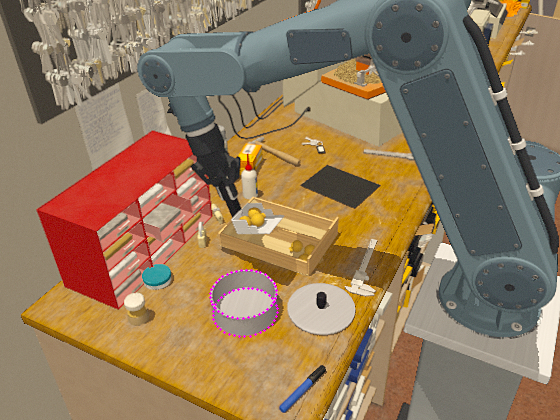

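View pics/w12.png

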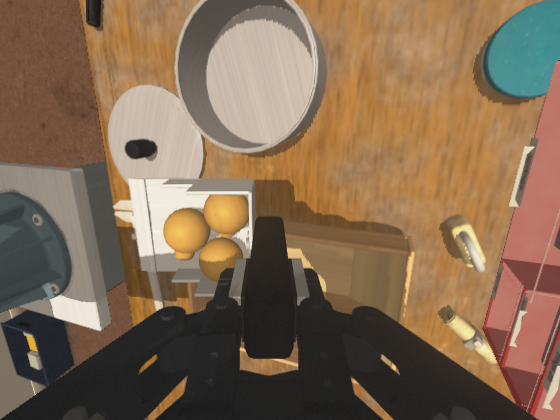

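```bash
python3 -m pendant '[0,0.02,-0.005,0,-5,0,0,0,0.03,-0.007,0,-10,0,0,0,0.033,-0.008,0,-10,0,0,0,0.025,-0.006,0,-10,0,0,0,0.01,-0.002,0,-5,0,0,0,0,0,0,0,0,0]'
python3 - <<'E'
from h import *
c,im=shot("wrist","w13");shot("side","d13")
E
```

```text
time_s: 20.0
eef_pos: [0.581, 0.289, 0.1952]
eef_rot: [0.579, -0.408, 0.405, -0.578]
wrist_force: [-0.2, -0.2, -2.9]
opening: 0.225
```

View pics/w13.png

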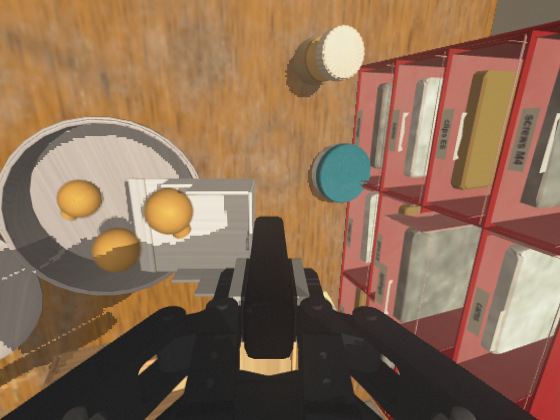

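```bash
python3 -m pendant '[-0.015,0,0.006,0,-8.75,0,0,-0.018,0,0.003,0,-8.75,0,0,-0.0188,0,0.0005,0,-8.75,0,0,-0.0191,0,-0.003,0,-8.75,0,0,0,0,0,0,0,0,0,0,0,0,0,0,0,0]'
python3 - <<'E'
from h import *
c,im=shot("wrist","w14");shot("scene","s14");print(ctrl.get_obs()['q'].round(2))
E
```

```text
time_s: 20.85
eef_pos: [0.5286, 0.2821, 0.2107]
eef_rot: [-0.655, 0.25, -0.246, 0.669]
wrist_force: [0.1, -0.5, -1.2]
opening: 0.227
[ 0.49 -0.03  2.12 -1.    0.46  1.29]
```

View pics/w14.png

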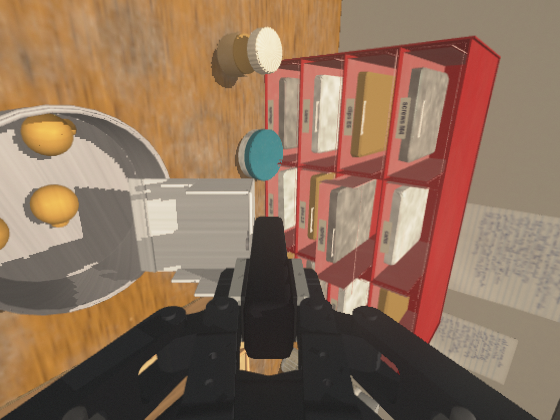

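View pics/s14.png

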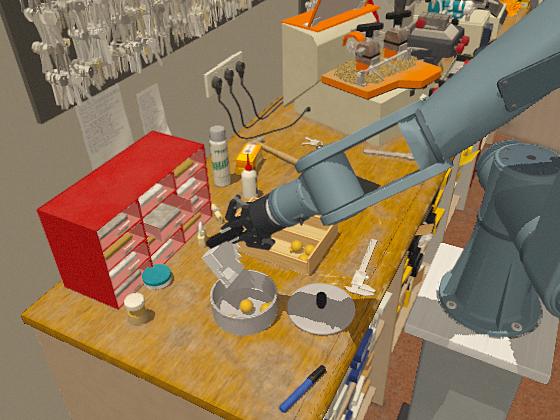

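```bash
cat >> h.py <<'E'
def corr(yaw=0.):
    o=ctrl.get_obs(); T=R.from_euler('z',yaw).as_matrix()@np.array([[0,0,1.],[-1,0,0],[0,-1,0]])
    return np.degrees(R.from_matrix(T@q2R(o['eef_rot']).T).as_rotvec()).round(2), o['eef_pos'].round(4), o['opening'].round(3)
E
python3 -c "
from h import *
print(corr())"
```

```text
Traceback (most recent call last):
  File "h.py", line 67, in corr
    return np.degrees(R.from_matrix(T@q2R(o['eef_rot']).T).as_rotvec()).round(2), o['eef_pos'].round(4), o['opening'].round(3)
                                                                                                         ^^^^^^^^^^^^^^^^^^
AttributeError: 'float' object has no attribute 'round'
```

```bash
sed -i "s/o\['opening'\].round(3)/round(float(o['opening']),3)/" h.py; python3 -c "
from h import *
print(corr())"
```

```text
(array([ 1.08, 48.91,  0.67]), array([0.5287, 0.2823, 0.2108]), 0.227)
```

```bash
python3 -m pendant '[0.012,0,0.005,0.18,8.15,0.11,0,0.012,0,0,0.18,8.15,0.11,0,0.012,-0.02,0,0.18,8.15,0.11,0,0.012,-0.035,0,0.18,8.15,0.11,0,0.012,-0.04,0,0.18,8.15,0.11,0,0.0123,-0.04,-0.01,0.18,8.16,0.12,0,0,-0.04,-0.01,0,0,0,0,0,-0.0315,-0.01,0,0,0,0,0,0,0,0,0,0,0]'
python3 - <<'E'
from h import *
print(corr()); c,im=shot("wrist","w15"); o=ctrl.get_obs()
dots(im,proj(c,sp(SCP,scoopmodel(o))),r=1); cv2.imwrite("pics/w15.png",im)
E
```

```text
time_s: 22.08
eef_pos: [0.5959, 0.0688, 0.1817]
eef_rot: [-0.511, 0.486, -0.48, 0.522]
wrist_force: [-0.6, -0.4, -2.5]
opening: 0.228
(array([0.95, 3.81, 0.34]), array([0.5959, 0.0688, 0.1817]), 0.228)
```

View pics/w15.png

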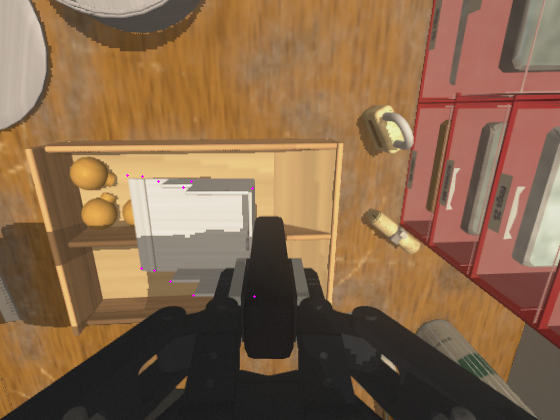

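```bash
python3 -m pendant '[0.005,0.007,0,0.95,3.81,0.34,0,0,0,0,0,0,0,0]'
python3 - <<'E'
from h import *
print(corr()); c,im=shot("wrist"); o=ctrl.get_obs()
x0,y0=110,160
big=cv2.resize(im[y0:310,x0:290],None,fx=4,fy=4,interpolation=cv2.INTER_CUBIC)
dots(big,(proj(c,sp(SCP,scoopmodel(o)))+.5-[x0,y0])*4,(255,0,255),3)
cv2.imwrite("pics/w16b.png",big)
E
```

```text
time_s: 22.38
eef_pos: [0.6019, 0.0792, 0.1833]
eef_rot: [0.502, -0.5, 0.498, -0.5]
wrist_force: [-0.1, -0.2, -1.0]
opening: 0.225
(array([ 0.02,  0.2 , -0.25]), array([0.6019, 0.0792, 0.1833]), 0.225)
```

View pics/w16b.png

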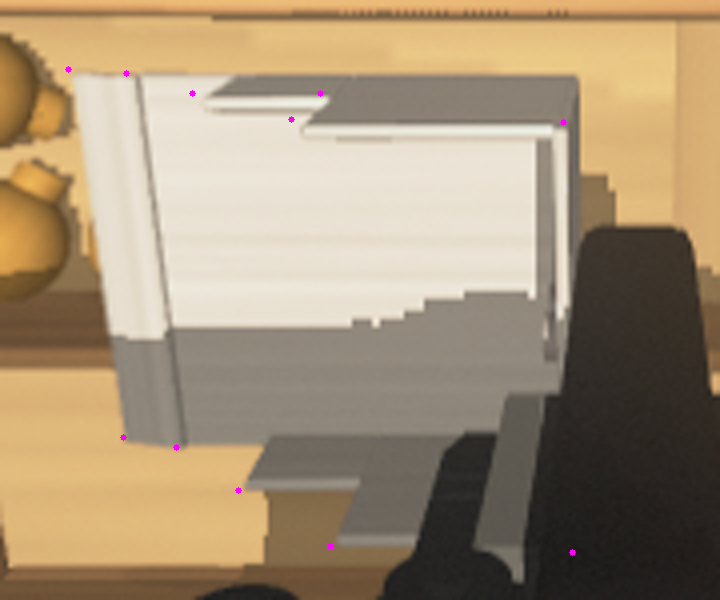

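```bash
python3 -m pendant '[0,-0.003,-0.03,0,0,0,0,0,0,-0.03,0,0,0,0,0,0,-0.025,0,0,0,0,0,0,-0.015,0,0,0,0,0,0,-0.002,0,0,0,0,0,0,0,0,0,0,0]';python3 -m pendant '[0,0,-0.001,0,0,0,0,0,0,0,0,0,0,0]'
python3 - <<'E'
from h import *
print(corr());c,im=shot("wrist","w17")
E
```

```text
time_s: 23.18
eef_pos: [0.6009, 0.0754, 0.0813]
eef_rot: [0.501, -0.5, 0.498, -0.5]
wrist_force: [0.6, 0.3, -1.7]
opening: 0.229
time_s: 23.42
eef_pos: [0.6012, 0.0752, 0.0806]
eef_rot: [0.501, -0.5, 0.498, -0.501]
wrist_force: [1.3, 0.6, 3.1]
opening: 0.224
(array([ 0.08,  0.2 , -0.16]), array([0.6012, 0.0752, 0.0806]), 0.224)
```

View pics/w17.png

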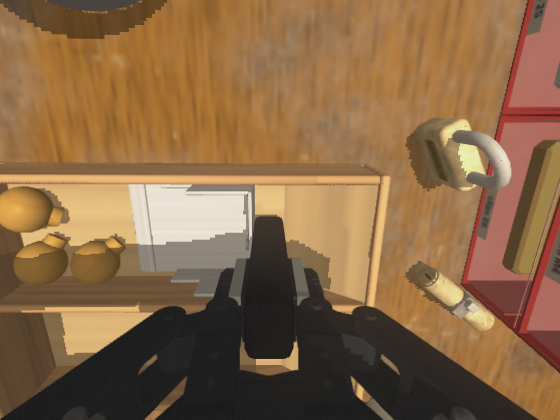

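Touching the floor, balls ahead of the lip at (20,208), (40,262), (95,262). Sweep.

```bash
python3 -m pendant '[-0.008,0,-0.0005,0,0,0,0,-0.008,0,0,0,0,0,0,-0.008,0,0,0,0,0,0,-0.008,0,0,0,0,0,0,-0.008,0,0,0,0,0,0,-0.008,0,0,0,0,0,0,-0.008,0,0,0,0,0,0,-0.008,0,0,0,0,0,0]'; python3 -m pendant '[-0.007,0,0,0,0,0,0,-0.006,0,0,0,0,0,0,-0.004,0,0,0,0,0,0,0,0,0,0,0,0,0]'
python3 - <<'E'
from h import *
print(corr());c,im=shot("wrist","w18")
E
```

```text
time_s: 24.48
eef_pos: [0.5379, 0.075, 0.0807]
eef_rot: [0.502, -0.5, 0.497, -0.501]
wrist_force: [2.4, 0.2, 5.9]
opening: 0.227
time_s: 24.98
eef_pos: [0.5206, 0.0751, 0.0805]
eef_rot: [0.502, -0.5, 0.498, -0.501]
wrist_force: [2.0, -0.3, 7.2]
opening: 0.227
(array([ 0.1 ,  0.29, -0.17]), array([0.5206, 0.0751, 0.0805]), 0.227)
```

View pics/w18.png

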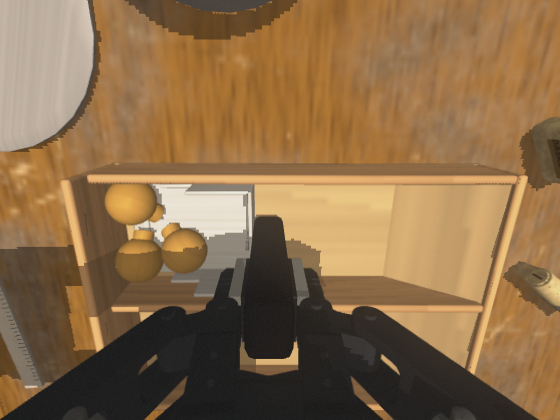

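```bash
python3 -m pendant '[-0.004,0,0,0,0,0,0,-0.003,0,0,0,0,0,0,0,0,0,0,0,0,0]'; python3 -m pendant '[0.0055,0,-0.0005,0,5,0,0,0.0063,0,-0.001,0,5,0,0,0.0062,0,-0.0015,0,5,0,0,0.006,0,-0.002,0,5,0,0,0,0,0,0,0,0,0]'
python3 - <<'E'
from h import *
print(corr());c,im=shot("wrist","w19")
E
```

```text
time_s: 25.4
eef_pos: [0.5138, 0.075, 0.0806]
eef_rot: [0.502, -0.5, 0.497, -0.501]
wrist_force: [3.9, -0.4, 6.9]
opening: 0.227
time_s: 26.02
eef_pos: [0.5362, 0.075, 0.0723]
eef_rot: [-0.406, 0.58, -0.578, 0.405]
wrist_force: [0.3, 0.1, -2.7]
opening: 0.227
(array([  0.04, -20.02,  -0.17]), array([0.5362, 0.075 , 0.0723]), 0.227)
```

View pics/w19.png

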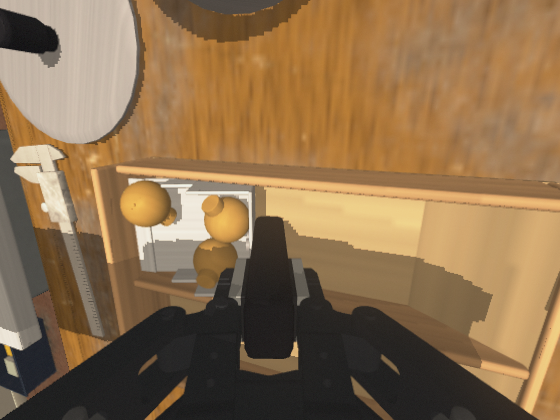

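```bash
python3 -m pendant '[-0.003,0,0,0,0,0,0,-0.003,0,0,0,0,0,0,0,0,0,0,0,0,0]'
python3 - <<'E'
from h import *
print(corr());c,im=shot("wrist","w20")
E
```

```text
time_s: 26.45
eef_pos: [0.5326, 0.0752, 0.0752]
eef_rot: [-0.409, 0.578, -0.576, 0.408]
wrist_force: [6.6, -0.0, -4.2]
opening: 0.225
(array([  0.06, -19.43,  -0.17]), array([0.5326, 0.0752, 0.0752]), 0.225)
```

View pics/w20.png

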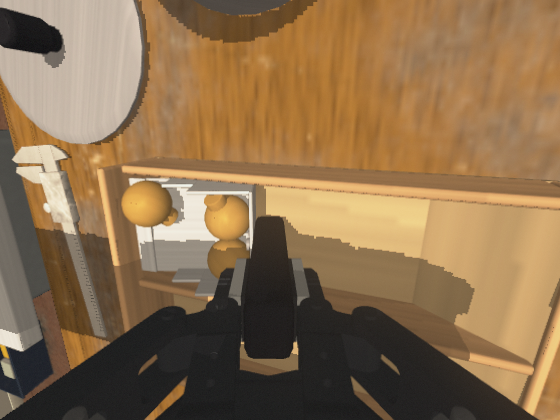

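```bash
python3 -m pendant '[0.006,0,-0.002,0,-0.5,0,0,-0.0055,0,0.0015,0,-5,0,0,-0.005,0,0.001,0,-5,0,0,-0.005,0,0.0015,0,-5,0,0,-0.004,0,0.0005,0,-4.5,0,0,0.008,0,0,0,0,0,0,0.01,0,0,0,0,0,0,0,0,0,0,0,0,0]'
python3 - <<'E'
from h import *
print(corr());c,im=shot("wrist","w21")
E
```

```text
time_s: 27.5
eef_pos: [0.5352, 0.0753, 0.0793]
eef_rot: [0.501, -0.501, 0.498, -0.5]
wrist_force: [-4.6, 0.1, 16.8]
opening: 0.227
(array([ 0.09,  0.15, -0.19]), array([0.5352, 0.0753, 0.0793]), 0.227)
```

View pics/w21.png

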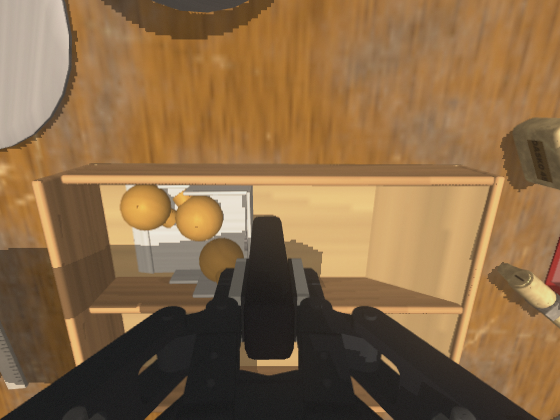

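```bash
python3 -m pendant '[0.01,0,0.001,0,0,0,0,-0.01,0,0,0,0,0,0,-0.012,0,0,0,0,0,0,-0.012,0,0,0,0,0,0,-0.003,0,0,0,0,0,0,0,0,0,0,0,0,0]'
python3 - <<'E'
from h import *
print(corr());c,im=shot("wrist","w22")
cv2.imwrite("pics/w22b.png",cv2.resize(im[150:310,60:290],None,fx=3,fy=3,interpolation=cv2.INTER_CUBIC))
E
```

```text
time_s: 28.3
eef_pos: [0.5132, 0.0748, 0.0813]
eef_rot: [0.504, -0.497, 0.495, -0.504]
wrist_force: [12.5, 1.0, 5.5]
opening: 0.228
(array([ 0.12,  0.91, -0.13]), array([0.5132, 0.0748, 0.0813]), 0.228)
```

View pics/w22b.png

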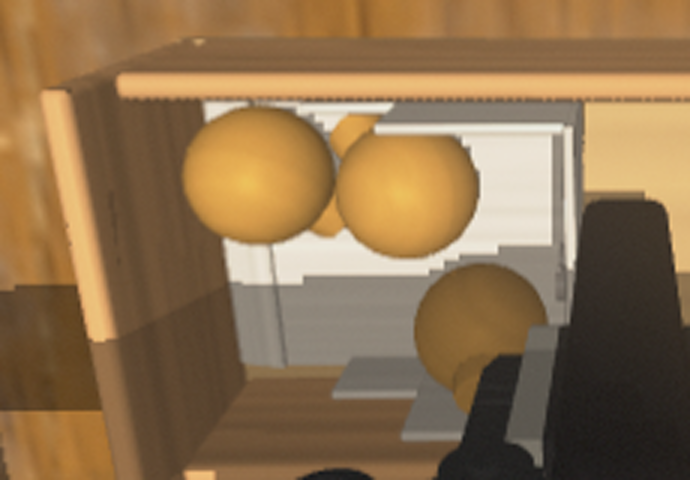

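```bash
python3 -m pendant '[0.0055,0,0.0005,0,5,0,0,0.0058,0,-0.0005,0,5,0,0,0.0058,0,-0.001,0,5,0,0,0.006,0,-0.0015,0,5,0,0,0.003,0,0.01,0,5,0,0,0.003,0,0.015,0,5,0,0,0,0,0.01,0,5,0,0,0,0,0,0,0,0,0]'
python3 - <<'E'
from h import *
print(corr());c,im=shot("wrist","w23");shot("scene","s23")
E
```

```text
time_s: 29.35
eef_pos: [0.5365, 0.0752, 0.109]
eef_rot: [-0.327, 0.628, -0.626, 0.326]
wrist_force: [0.6, 0.5, -3.5]
opening: 0.227
(array([ 2.000e-02, -3.496e+01, -1.900e-01]), array([0.5365, 0.0752, 0.109 ]), 0.227)
```

View pics/w23.png

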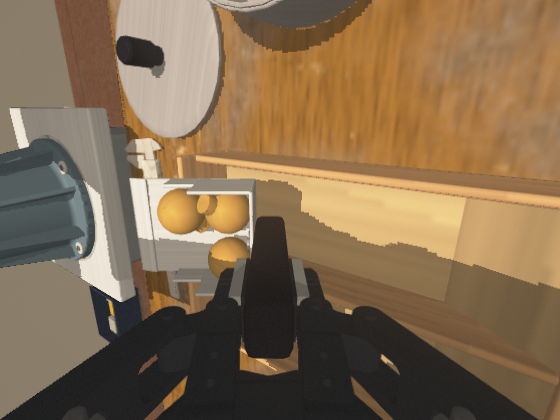

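```bash
python3 -m pendant '[0,0,0.02,0,0,0,0,0,0,0.03,0,0,0,0,0,0,0.035,0,0,0,0,0.006,0.015,0.03,0,-2,0,0,0.008,0.03,0,0,-3,0,0,0.01,0.035,0,0,-4,0,0,0.01,0.035,0,0,-3,0,0,0.008,0.015,0,0,-2,0,0,0.0045,0.005,0,0,-1,0,0]'
python3 - <<'E'
from h import *
print(corr());c,im=shot("wrist","w24");cs,i2=shot("scene")
dots(i2,proj(cs,place(TINP,.493,.2915,0)),r=1); cv2.imwrite("pics/s24.png",i2)
E
```

```text
time_s: 30.58
eef_pos: [0.5833, 0.2112, 0.2258]
eef_rot: [-0.407, 0.58, -0.577, 0.406]
wrist_force: [0.2, -0.1, -2.2]
opening: 0.226
(array([  0.07, -19.82,  -0.27]), array([0.5833, 0.2112, 0.2258]), 0.226)
```

View pics/s24.png

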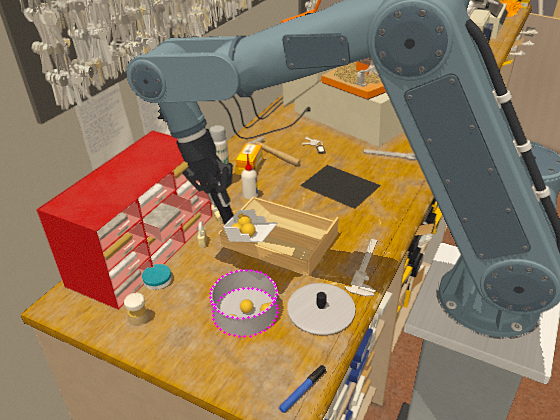

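View pics/w24.png

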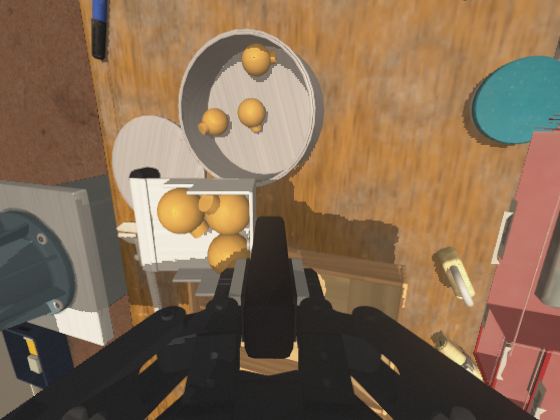

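```bash
python3 -m pendant '[0,0.02,-0.005,0,0,0,0,0,0.03,-0.005,0,0,0,0,0,0.025,-0.005,0,-3,0,0,0,0.005,-0.005,0,-7,0,0,0.004,0,-0.01,0,-10,0,0,0,0,-0.005,0,-8,0,0,0,0,-0.003,0,-6,0,0,0,0,-0.002,0,-6,0,0,0,0,0,0,0,0,0]'
python3 - <<'E'
from h import *
print(corr());c,im=shot("wrist","w25")
E
```

```text
time_s: 31.8
eef_pos: [0.5846, 0.2902, 0.183]
eef_rot: [0.579, -0.408, 0.405, -0.578]
wrist_force: [0.7, -0.2, -2.0]
opening: 0.226
(array([ 0.16, 19.77, -0.19]), array([0.5846, 0.2902, 0.183 ]), 0.226)
```

View pics/w25.png

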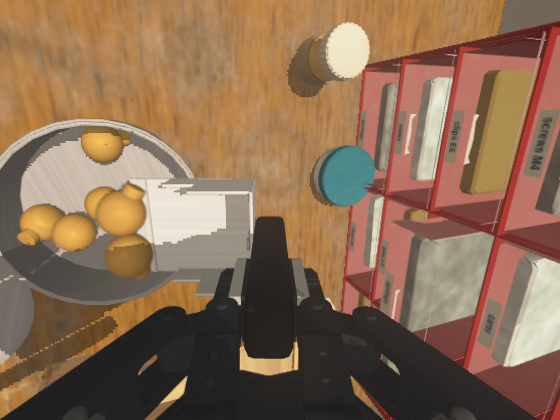

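```bash
python3 -m pendant '[-0.015,0,0.0095,0,-8.75,0,0,-0.018,0,0.0067,0,-8.75,0,0,-0.016,0,0.003,0,-7.5,0,0,0,0,0,0,0,0,0]'
python3 - <<'E'
from h import *
print(corr());c,im=shot("wrist","w26")
E
```

```text
time_s: 32.35
eef_pos: [0.5399, 0.2884, 0.2023]
eef_rot: [-0.648, 0.28, -0.275, 0.653]
wrist_force: [-0.3, 0.0, -2.0]
opening: 0.22
(array([ 5.500e-01,  4.381e+01, -1.000e-02]), array([0.5399, 0.2884, 0.2023]), 0.22)
```

View pics/w26.png

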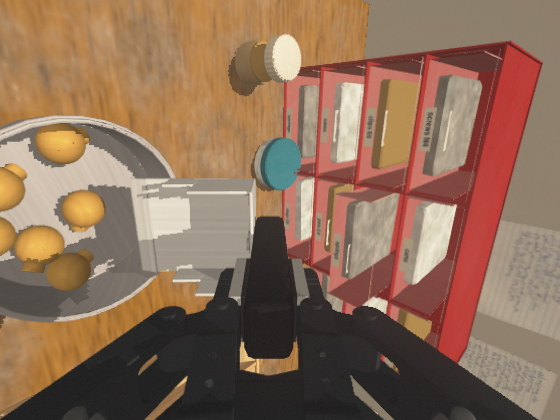

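```bash
python3 -m pendant '[0.01,0,0.005,0.11,8.76,0,0,0.01,0,0.005,0.11,8.76,0,0,0,-0.02,0.005,0.11,8.76,0,0,0,-0.04,0.005,0.11,8.76,0,0,0,-0.05,0.005,0.11,8.76,0,0,0,-0.05,0.005,0,0,0,0,0,-0.05,0.005,0,0,0,0,0,-0.03,0,0,0,0,0,0,-0.01,0,0,0,0,0,0,0,0,0,0,0,0]'
python3 - <<'E'
from h import *
print(corr());c,im=shot("wrist","w27");cs,i2=shot("scene","s27");cs,i2=shot("side","d27")
E
```

```text
time_s: 33.65
eef_pos: [0.5616, 0.0361, 0.2383]
eef_rot: [-0.507, 0.491, -0.49, 0.512]
wrist_force: [-0.3, 0.4, -2.4]
opening: 0.226
(array([0.28, 2.15, 0.25]), array([0.5616, 0.0361, 0.2383]), 0.226)
```

View pics/w27.png

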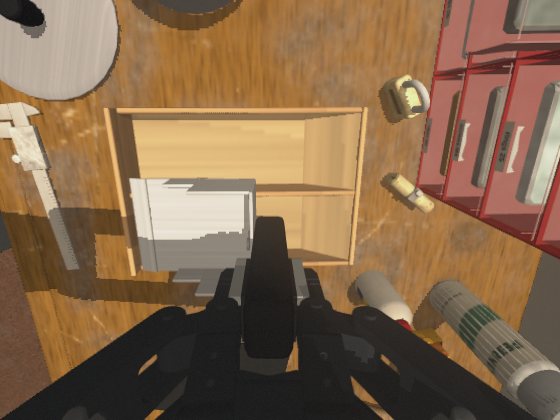

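View pics/s27.png

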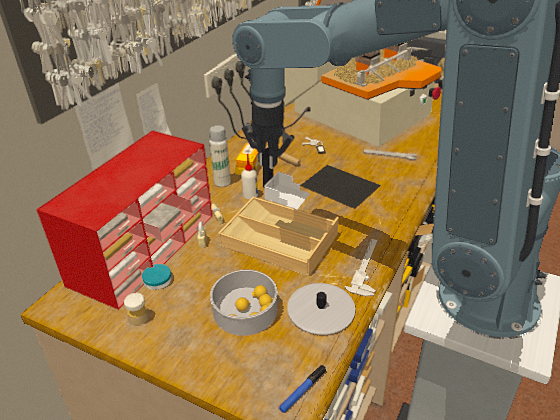

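View pics/d27.png

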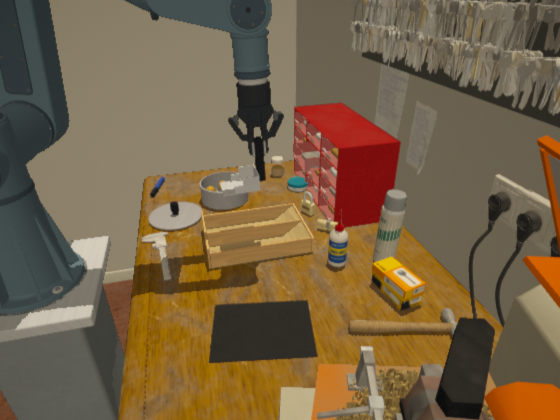

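```bash
python3 -m pendant '[-0.003,-0.03,0,0.28,2.15,0.25,0,-0.003,-0.045,0,0,0,-2,0,-0.003,-0.055,-0.01,0,0,-2,0,-0.003,-0.055,-0.015,0,0,-2,0,-0.003,-0.055,-0.02,0,0,-2,0,-0.003,-0.05,-0.025,0,0,-2,0,-0.003,-0.03,-0.025,0,0,-0.7,0,-0.0027,-0.01,-0.02,0,0,0,0,0,0,0,0,0,0,0,0,0,0,0,0,0,0]'
python3 - <<'E'
from h import *
print(corr(np.radians(-10.7)));c,im=shot("wrist"); o=ctrl.get_obs()
P=sp(np.array([[0,0,0]]),scoopmodel(o));print(P)
q=(.4927,-.2854,-.1867)
dots(im,proj(c,place(box(-.1,.1,-.075,.075,.002,.002),*q)))
cv2.imwrite("pics/w28.png",im); shot("side","d28"); shot("scene","s28")
E
```

```text
time_s: 35.05
eef_pos: [0.5375, -0.2923, 0.1232]
eef_rot: [-0.451, 0.453, -0.543, 0.544]
wrist_force: [-0.4, -0.1, -1.6]
opening: 0.225
(array([ 0.13, -0.04, -0.13]), array([ 0.5375, -0.2923,  0.1232]), 0.225)
[[ 0.49246514 -0.28433826  0.04911356]]
```

View pics/w28.png

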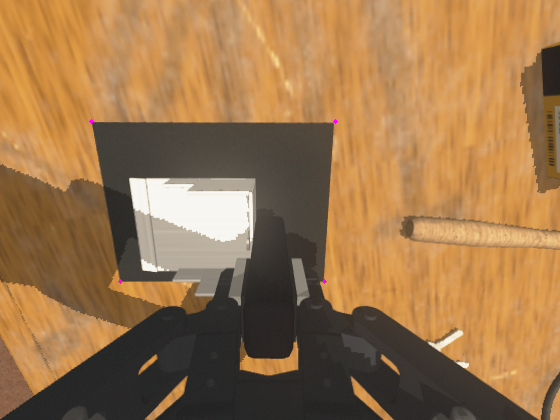

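View pics/s28.png

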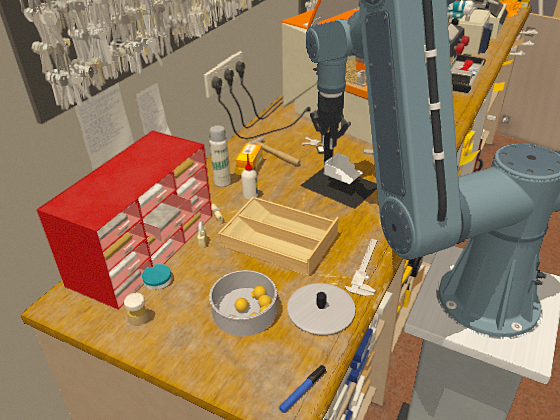

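```bash
python3 -m pendant '[0,-0.001,-0.02,0,0,0,0,0,0,-0.014,0,0,0,0,0,0,-0.008,0,0,0,0,0,0,-0.003,0,0,0,0,0,0,-0.001,0,0,0,0,0,0,0,0,0,0,0]';python3 -m pendant '[0,0,-0.001,0,0,0,0,0,0,0,0,0,0,0]'
```

```text
time_s: 35.95
eef_pos: [0.5363, -0.2945, 0.0769]
eef_rot: [0.45, -0.452, 0.545, -0.544]
wrist_force: [-2.3, 0.9, 4.2]
opening: 0.226
time_s: 36.2
eef_pos: [0.5365, -0.2946, 0.0768]
eef_rot: [-0.45, 0.452, -0.544, 0.544]
wrist_force: [-2.2, 4.3, 9.0]
opening: 0.226
```

Contact on the mat. Release, rise, and look.

```bash
python3 -m pendant '[0,0,0.001,0,0,0,0.03,0,0,0,0,0,0,0.06,0,0,0,0,0,0,0.085,0,0,0,0,0,0,0.085,0,0,0.03,0,0,0,0.085,0,0,0.05,0,0,0,0.085,0,0,0.05,0,0,0,0.085,-0.01,0.03,0.04,0,0,3,0.085,-0.01,0.04,0.03,0,0,4,0.085,0,0.02,0,0,0,3.5,0.085,0,0,0,0,0,0,0.085]'
python3 - <<'E'
from h import *
print(corr());c,im=shot("wrist"); 
q=(.4927,-.2854,-.1867)
dots(im,proj(c,place(SCP,*q,.002)),r=1)
cv2.imwrite("pics/w29.png",cv2.resize(im[100:400,130:430],None,fx=2,fy=2,interpolation=cv2.INTER_CUBIC))
cs,i=shot("scene"); dots(i,proj(cs,place(TINP,.493,.2915,0)),r=1);dots(i,proj(cs,place(cyl(.079,.006,.012),.3346,.2098,0)),(0,255,0),r=1); cv2.imwrite("pics/s29.png",i)
E
```

```text
time_s: 37.58
eef_pos: [0.5165, -0.2035, 0.2756]
eef_rot: [-0.499, 0.501, -0.5, 0.5]
wrist_force: [0.0, -1.4, 0.2]
opening: 0.997
(array([ 0.13, -0.1 ,  0.08]), array([ 0.5165, -0.2035,  0.2756]), 0.997)
```

View pics/w29.png

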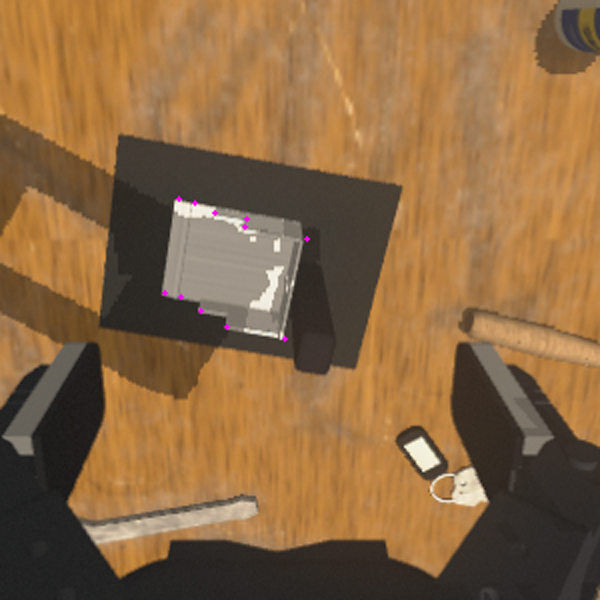

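View pics/s29.png

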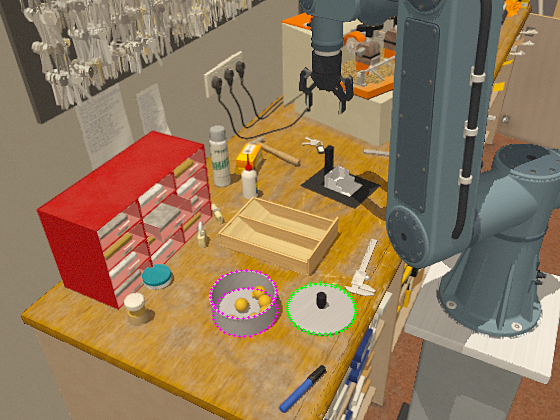

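```bash
python3 -m pendant '[-0.0202,0.0459,0,0,0,0,0.085,-0.0202,0.0459,0,0,0,0,0.085,-0.0202,0.0459,0,0,0,0,0.085,-0.0202,0.0459,0,0,0,0,0.085,-0.0202,0.0459,0,0,0,0,0.085,-0.0202,0.0459,0,0,0,0,0.085,-0.0202,0.0459,0,0,0,0,0.085,-0.0202,0.0459,-0.02,0,0,0,0.085,-0.0203,0.0461,-0.03,0,0,0,0.085,0,0,-0.03,0,0,0,0.085,0,0,0,0,0,0,0.085]'
python3 - <<'E'
from h import *
print(corr());c,im=shot("wrist"); 
dots(im,proj(c,[[.3346,.2098,.05],[.3346,.2098,.022]])); cv2.imwrite("pics/w30.png",im)
E
```

```text
time_s: 39.05
eef_pos: [0.3328, 0.208, 0.1936]
eef_rot: [-0.496, 0.502, -0.502, 0.5]
wrist_force: [-0.9, -0.1, -0.9]
opening: 0.99
(array([ 0.27, -0.45,  0.18]), array([0.3328, 0.208 , 0.1936]), 0.99)
```

View pics/w30.png

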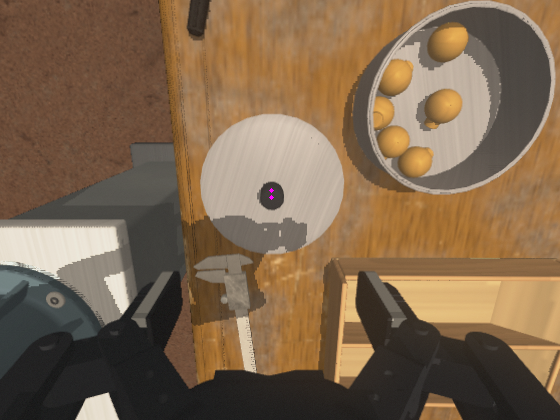

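```bash
python3 -m pendant '[0.001,0.0015,-0.04,0.27,-0.45,0.18,0.085,0,0,-0.04,0,0,0,0.085,0,0,-0.04,0,0,0,0.085,0,0,-0.03,0,0,0,0.085,0,0,-0.015,0,0,0,0.085,0,0,-0.0045,0,0,0,0.085,0,0,0,0,0,0,0.03,0,0,0,0,0,0,0,0,0,0,0,0,0,0,0,0,0,0,0,0,0,0,0,0,0,0,0,0]'; python3 -m pendant '[0,0,0.02,0,0,0,0,0,0,0.03,0,0,0,0,0,0,0.035,0,0,0,0,0,0,0.01,0,0,0,0,0,0,0,0,0,0,0]'
python3 - <<'E'
from h import *
print(corr());c,im=shot("wrist","w31"); o=ctrl.get_obs(); shot("side","d31")
cs,i=shot("scene")
t=o['eef_pos']; print(t)
# tin fit
dots(im,proj(c,place(cyl(.079,-.016,-.010),t[0],t[1],0,t[2]-.0)),r=1)
dots(im,proj(c,place(cyl(.075,.06,.06),.493,.2915,0)),(0,255,0),r=1); cv2.imwrite("pics/w31.png",im)
E
```

```text
time_s: 40.48
eef_pos: [0.3362, 0.2103, 0.0278]
eef_rot: [0.503, -0.498, 0.499, -0.501]
wrist_force: [-2.1, -1.5, 7.9]
opening: 0.254
time_s: 41.1
eef_pos: [0.3359, 0.2103, 0.122]
eef_rot: [0.503, -0.497, 0.499, -0.501]
wrist_force: [0.5, -0.6, -1.6]
opening: 0.255
(array([-0.15,  0.45, -0.  ]), array([0.3359, 0.2103, 0.122 ]), 0.255)
[0.33516135 0.21003633 0.12115988]
```

View pics/w31.png

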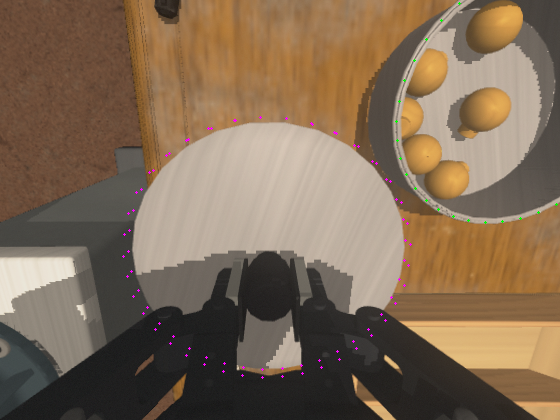

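```bash
python3 -m pendant '[0.015,0.008,0,-0.15,0.45,0,0,0.03,0.015,0,0,0,0,0,0.035,0.018,0,0,0,0,0,0.035,0.018,0,0,0,0,0,0.028,0.015,0,0,0,0,0,0.015,0.008,0,0,0,0,0,0,0,0,0,0,0,0,0,0,0,0,0,0,0]'
python3 - <<'E'
from h import *
print(corr());c,im=shot("wrist"); cs,i=shot("scene"); cd,j=shot("side")
o=ctrl.get_obs();t=o['eef_pos']
L=place(cyl(.079,0,.006),t[0],t[1]-.0005,0,t[2]-.0218)
for cc,ii in((c,im),(cs,i),(cd,j)):
    dots(ii,proj(cc,L),r=1); dots(ii,proj(cc,place(cyl(.075,0,.06),.493,.2915,0)),(0,255,0),r=1)
cv2.imwrite("pics/w32.png",im)
a=cv2.resize(i[230:360,180:320],None,fx=2.8,fy=2.8,interpolation=cv2.INTER_CUBIC);b=cv2.resize(j[130:230,170:290],None,fx=3.2,fy=3.2,interpolation=cv2.INTER_CUBIC)
H=max(a.shape[0],b.shape[0]); a=cv2.copyMakeBorder(a,0,H-a.shape[0],0,0,0);b=cv2.copyMakeBorder(b,0,H-b.shape[0],0,0,0)
cv2.imwrite("pics/sd32.png",np.hstack([a,b]))
E
```

```text
time_s: 42.25
eef_pos: [0.4923, 0.2916, 0.1205]
eef_rot: [-0.499, 0.501, -0.501, 0.499]
wrist_force: [-0.2, -0.2, -0.9]
opening: 0.256
(array([ 0.08, -0.23,  0.  ]), array([0.4923, 0.2916, 0.1205]), 0.256)
```

View pics/sd32.png

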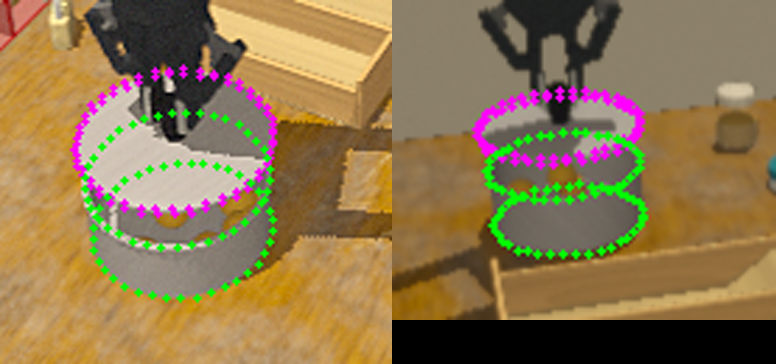

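View pics/w32.png

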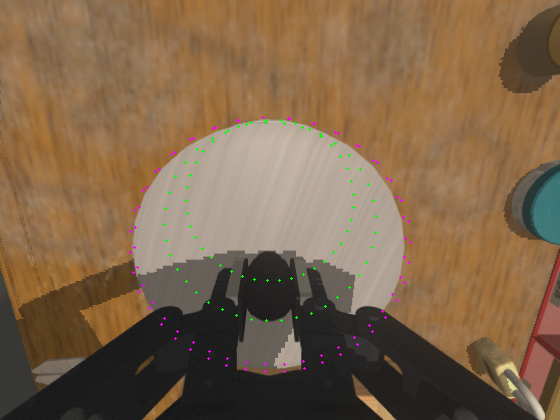

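```bash
python3 -m pendant '[0.0008,0,-0.015,0,0,0,0,0,0,-0.01,0,0,0,0,0,0,-0.004,0,0,0,0,0,0,0,0,0,0,0]'; python3 -m pendant '[0,0,-0.002,0,0,0,0,0,0,-0.002,0,0,0,0,0,0,-0.002,0,0,0,0,0,0,0,0,0,0,0]'; python3 -m pendant '[0,0,-0.002,0,0,0,0,0,0,0,0,0,0,0]'
```

```text
time_s: 42.9
eef_pos: [0.4941, 0.292, 0.0923]
eef_rot: [-0.499, 0.501, -0.5, 0.5]
wrist_force: [0.6, -0.7, -1.4]
opening: 0.257
time_s: 43.4
eef_pos: [0.4943, 0.2921, 0.0868]
eef_rot: [-0.499, 0.5, -0.5, 0.5]
wrist_force: [-0.9, 0.2, -1.6]
opening: 0.255
time_s: 43.65
eef_pos: [0.4943, 0.2921, 0.0847]
eef_rot: [-0.499, 0.501, -0.5, 0.5]
wrist_force: [-0.1, 0.7, -1.4]
opening: 0.254
```

```bash
python3 -m pendant '[0,0,-0.002,0,0,0,0,0,0,0,0,0,0,0]'; python3 -m pendant '[0,0,-0.001,0,0,0,0,0,0,0,0,0,0,0]'; python3 -m pendant '[0,0,-0.001,0,0,0,0,0,0,0,0,0,0,0]'
```

```text
time_s: 43.9
eef_pos: [0.4943, 0.2921, 0.0827]
eef_rot: [-0.499, 0.5, -0.5, 0.5]
wrist_force: [0.5, -0.8, -1.2]
opening: 0.258
time_s: 44.15
eef_pos: [0.4945, 0.2922, 0.0821]
eef_rot: [-0.5, 0.5, -0.5, 0.5]
wrist_force: [-0.8, -0.7, -0.2]
opening: 0.258
time_s: 44.4
eef_pos: [0.4945, 0.2922, 0.0818]
eef_rot: [-0.5, 0.5, -0.5, 0.5]
wrist_force: [-3.4, -1.3, 7.2]
opening: 0.254
```

Contact at exactly the seated height. Release, rise, check.

```bash
python3 -m pendant '[0,0,0.0005,0,0,0,0.03,0,0,0,0,0,0,0.06,0,0,0,0,0,0,0.085,0,0,0,0,0,0,0.085,0,0,0.03,0,0,0,0.085,0,0,0.05,0,0,0,0.085,-0.01,-0.04,0.05,0,0,0,0.085,-0.01,-0.06,0.03,0,0,0,0.085,-0.01,-0.04,0.01,0,0,0,0.085,0,0,0,0,0,0,0.085,0,0,0,0,0,0,0.085]'
python3 - <<'E'
from h import *
c,im=shot("wrist"); cs,i=shot("scene","s33"); cd,j=shot("side","d33")
for n,cc in(("scene",cs),("side",cd)):
    m=best("lid",n)
    if m is not None: print(n,fit(LIDP,[(cc,m)],[.493,.2915,0],.06,False))
cv2.imwrite("pics/w33.png",im)
a=cv2.resize(i[250:345,190:300],None,fx=3.5,fy=3.5,interpolation=cv2.INTER_CUBIC);b=cv2.resize(j[150:220,180:270],None,fx=4.3,fy=4.3,interpolation=cv2.INTER_CUBIC)
H=max(a.shape[0],b.shape[0]); a=cv2.copyMakeBorder(a,0,H-a.shape[0],0,0,0);b=cv2.copyMakeBorder(b,0,H-b.shape[0],0,0,0)
cv2.imwrite("pics/sd33.png",np.hstack([a,b]))
E
```

```text
time_s: 45.78
eef_pos: [0.4657, 0.1585, 0.2472]
eef_rot: [0.5, -0.5, 0.5, -0.5]
wrist_force: [-0.1, 0.5, 0.1]
opening: 1.002
scene (array([ 0.49552195,  0.29047022, -0.0017053 ]), np.float64(0.05727455275648047))
side (array([ 0.49682912,  0.29807465, -0.01453397]), np.float64(0.06784308211473566))
```

View pics/sd33.png

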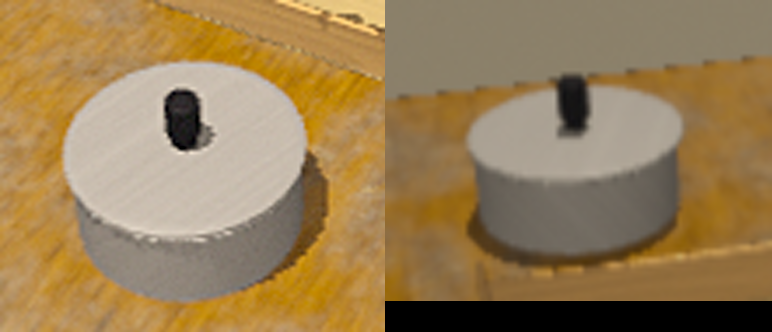

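View pics/w33.png

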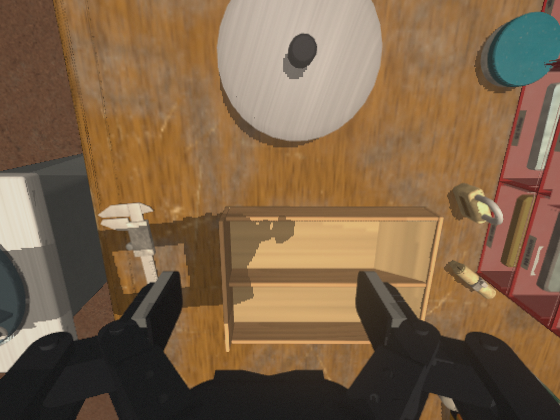

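View pics/d33.png

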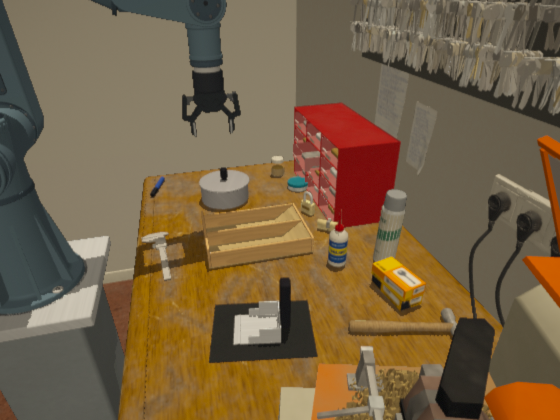

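Run:
```python
from h import *
i=cv2.imread("pics/s33.png");j=cv2.imread("pics/d33.png")
cs=cam("scene");cd=cam("side")
f=3.5
a=cv2.resize(i[250:345,190:300],None,fx=f,fy=f,interpolation=cv2.INTER_CUBIC);b=cv2.resize(j[150:220,180:270],None,fx=4.3,fy=4.3,interpolation=cv2.INTER_CUBIC)
for M,z,col in((cyl(.079,.06,.06),0,(255,0,255)),(cyl(.075,0,0),0,(0,255,0))):
    L=place(M,.4945,.2915,0); dots(a,(proj(cs,L)+.5-[190,250])*f,col,1); dots(b,(proj(cd,L)+.5-[180,150])*4.3,col,1)
K=cyl(.012,.076,.104); L=place(K,.4945,.2915,0); dots(a,(proj(cs,L)+.5-[190,250])*f,(255,0,0),1); dots(b,(proj(cd,L)+.5-[180,150])*4.3,(255,0,0),1)
d=cv2.resize(j[270:365,200:325],None,fx=3,fy=3,interpolation=cv2.INTER_CUBIC); q=(.4927,-.2854,-.1867)
dots(d,(proj(cd,place(SCP,*q,.002))+.5-[200,270])*3,(255,0,255),1);dots(d,(proj(cd,place(MAT,*q))+.5-[200,270])*3,(0,255,0),2)
H=max(x.shape[0] for x in(a,b)); a,b=[cv2.copyMakeBorder(x,0,H-x.shape[0],0,0,0) for x in(a,b)]
cv2.imwrite("pics/o33.png",np.hstack([a,b])); cv2.imwrite("pics/o33s.png",d)
```

```text
(no output)
```

View pics/o33.png

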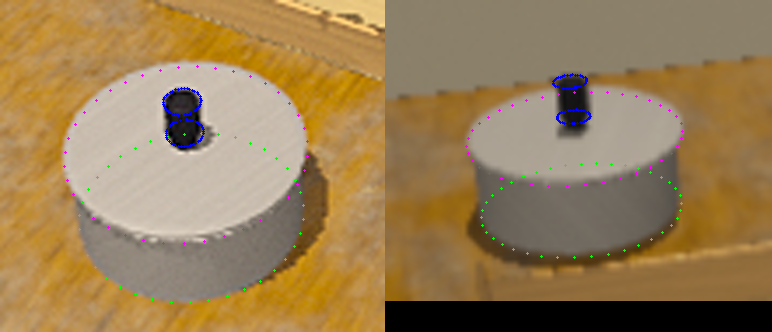

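View pics/o33s.png

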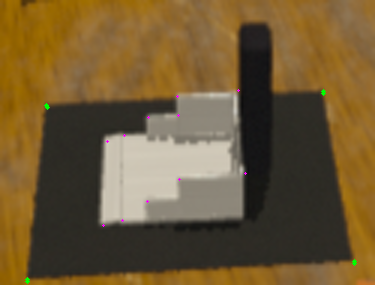

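Run:
```python
from h import *
f=3.5
A=[cv2.resize(cv2.imread(f"pics/{n}.png")[250:345,190:300],None,fx=f,fy=f,interpolation=cv2.INTER_CUBIC) for n in("scene0","s33")]
B=[cv2.resize(cv2.imread(f"pics/{n}.png")[150:220,180:270],None,fx=4.278,fy=3,interpolation=cv2.INTER_CUBIC) for n in("side0","d33")]
cv2.imwrite("pics/cmp.png",np.vstack([np.hstack(A),np.hstack(B)]))
```

```text
(no output)
```

View pics/cmp.png

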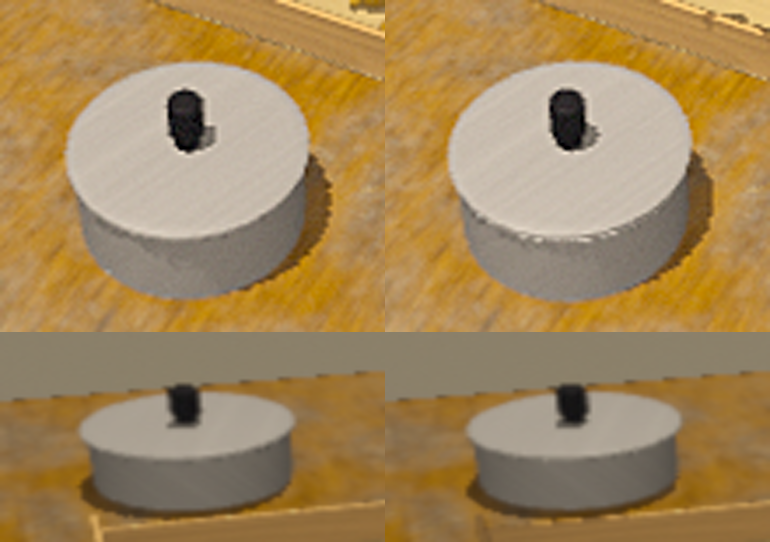

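```bash
python3 -m pendant '[0.008,0.035,0,0,0,0,0,0.008,0.04,0,0,0,0,0,0.008,0.04,0,0,0,0,0,0.0048,0.0185,-0.03,0,0,0,0,0,0,-0.04,0,0,0,0,0,0,-0.04,0,0,0,0,0,0,-0.018,0,0,0,0,0,0,-0.007,0,0,0,0,0,0,0,0,0,0,0]';python3 -m pendant '[0,0,-0.003,0,0,0,0,0,0,0,0,0,0,0]';python3 -m pendant '[0,0,-0.002,0,0,0,0,0,0,0,0,0,0,0]'
```

```text
time_s: 47.15
eef_pos: [0.495, 0.292, 0.113]
eef_rot: [-0.5, 0.5, -0.5, 0.5]
wrist_force: [0.0, 0.2, -0.2]
opening: -0.001
time_s: 47.4
eef_pos: [0.495, 0.2919, 0.1102]
eef_rot: [-0.5, 0.5, -0.5, 0.5]
wrist_force: [0.0, -0.3, -0.0]
opening: -0.003
time_s: 47.65
eef_pos: [0.4944, 0.2917, 0.1073]
eef_rot: [-0.5, 0.5, -0.5, 0.5]
wrist_force: [-0.4, -0.9, -0.3]
opening: -0.002
```

```bash
for k in 1 2 3 4 5; do :; done; python3 -m pendant '[0,0,-0.001,0,0,0,0,0,0,0,0,0,0,0]';python3 -m pendant '[0,0,-0.001,0,0,0,0,0,0,0,0,0,0,0]';python3 -m pendant '[0,0,-0.001,0,0,0,0,0,0,0,0,0,0,0]';python3 -m pendant '[0,0,-0.001,0,0,0,0,0,0,0,0,0,0,0]'
```

```text
time_s: 47.9
eef_pos: [0.4943, 0.2918, 0.1062]
eef_rot: [-0.499, 0.5, -0.5, 0.5]
wrist_force: [-0.6, -0.2, 0.3]
opening: 0.002
time_s: 48.15
eef_pos: [0.4943, 0.2918, 0.1052]
eef_rot: [-0.5, 0.5, -0.5, 0.5]
wrist_force: [1.0, -0.6, -0.4]
opening: 0.003
time_s: 48.4
eef_pos: [0.4944, 0.2918, 0.1042]
eef_rot: [-0.5, 0.5, -0.5, 0.5]
wrist_force: [-0.5, 0.1, -0.5]
opening: 0.003
time_s: 48.65
eef_pos: [0.4944, 0.2918, 0.1041]
eef_rot: [-0.5, 0.5, -0.5, 0.5]
wrist_force: [-3.3, -1.8, 5.5]
opening: -0.001
```

```bash
python3 -m pendant '[0,0,0.02,0,0,0,0,0,0,0.05,0,0,0,0,0,0,0.05,0,0,0,0,-0.02,-0.04,0.03,0,0,0,0,-0.02,-0.05,0,0,0,0,0,0,0,0,0,0,0,0,0,0,0,0,0,0,0]'
python3 - <<'E'
from h import *
shot("scene","s34");shot("side","d34")
a=cv2.imread("pics/s34.png");b=cv2.imread("pics/d34.png"); cv2.imwrite("pics/f34.png",np.hstack([a[130:350,190:400],b[150:370,130:360]]))
E
```

```text
time_s: 49.52
eef_pos: [0.4547, 0.2019, 0.2536]
eef_rot: [0.5, -0.5, 0.5, -0.5]
wrist_force: [0.4, -0.1, 0.6]
opening: -0.0
```

View pics/f34.png

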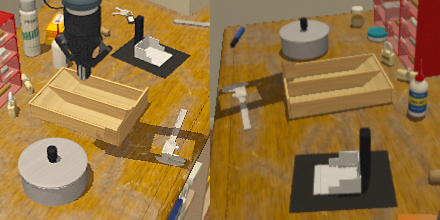

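```bash
python3 -c "
from bench import ctrl
print(ctrl.hand_in())"
```

```text
the job is handed in; nothing more can be done
None
```

The job is done and handed in at about 50 s. I took the lid off and set it on the worktop. There were six knobs, three in each compartment, and I carried them to the tin with the scoop in two loads. I then stood the scoop back on its mat and closed the tin with its lid.

**What the last checks showed**
- **Knobs:** all six were in the tin just before I closed it, and both compartments of the tray were empty.
- **Scoop:** it stands upright, within 2–3 mm of the middle of the mat.
- **Lid:** I pressed lightly on its knob with the closed fingers. They touched at a height of 0.104 m, which is the seated height.
- **Tin and oil bottle:** both are upright.

**What went wrong or disagreed**
- **Second scooping:** one knob hung on the scoop's lip by its boss at first. It rolled in after a second push against the near wall and a steeper tilt.
- **First pour:** two knobs rolled out at a tilt of about 20 degrees, earlier than expected, but they fell into the tin.
- **Lid position:** the side camera's fit differed by about 7 mm from the scene camera's. The first scene picture after closing also showed a thin bright line under the rim. I relied on the press test instead.

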